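Sort the potting-bench oddments into their trays

TASK

Tidy the potting bench: lay the hand fork in the steel tin tray, lay the two bamboo plant markers flat on the bottom of the wooden marker box, and stand the two small clay pots upright in the white seed tray, one in each of its two cells. Set the clay pots down rather than dropping them, and leave the green pot and the closed tool box where they are.

Things in the scene. Friction and masses are not known exactly. Their poses are not given: they have to be found in the camera images.
- fork: Short hand fork with three steel tines and a dark wooden handle, loose, lying flat on the bench, tines pointing along its +x. 160 mm long (x from -80 to +80), handle 22 mm wide and 20 mm high from x = -80 to +10, head 46 mm wide and 7 mm high. Origin: underside, mid-length; the handle can be gripped across y there (it balances within about 12 mm of the origin). About 150 g.
- marker_a: Bamboo plant marker, a loose flat strip 110 mm long (x from -55 to +55, pointed end at +x), 18 mm wide (y), 8 mm thick, lying flat on the bench. Origin: centre of the strip, 4 mm above its underside. About 14 g.
- marker_b: A second bamboo plant marker, identical to marker_a; which of the two lies where makes no difference.
- clay_pot_a: Small empty terracotta pot, loose, standing upright: 55 mm tall, foot 38 mm across, with a collar 52 mm across over its top 22 mm (grip the collar across). Origin: centre of the underside, z up. About 70 g.
- clay_pot_b: A second small terracotta pot, identical to clay_pot_a; either may take either cell.
- seed_tray: White plastic open seed tray fixed to the bench, 125 mm (x) by 186 mm (y), 30 mm tall, walls and floor 4 mm thick; a full-height wall 4 mm thick across the middle (at y = 0) parts it into two cells, each 117 mm by about 87 mm, centred at y = +46 and -46 mm. Origin: centre of the underside.
- marker_box: Shallow open wooden box without partitions, fixed to the bench, 145 mm (x) by 165 mm (y), 22 mm tall, walls and floor 6 mm thick (inside 133 by 153 mm). The markers fit in it lying along its y, side by side. Origin: centre of the underside.
- tin_tray: Open steel tray without partitions, with a small wire handle at each end, fixed to the bench, 118 mm (x) by 196 mm (y), 30 mm tall, walls and floor 4 mm thick (inside 110 by 188 mm). The fork fits in it lying along its y, either way round. Origin: centre of the underside.
- green_pot: Bystander: glazed green ceramic pot, loose, 110 mm across the rim and 90 mm tall, at one side of the bench. Origin: centre of the underside.
- tool_box: Bystander: closed, latched tin tool box, loose, 204 mm (x) by 114 mm (y), 95 mm tall with its handle, at the other side of the bench. Origin: centre of the underside.

How it is judged:
At the end, for the whole second after the job is handed in: Fork flat on the tin tray's floor, both markers flat on the marker box's floor (not stacked), one clay pot upright on the floor of each seed-tray cell: each within 6 mm of lying on its floor (markers 3.5 mm), tilted under 0.12 rad, slower than 0.02 m/s (x of fork in the frame of tin_tray between -0.04 and 0.04 m and y of fork in the frame of tin_tray between -0.04 and 0.04 m and z of fork in the frame of tin_tray between -0.002 and 0.01 m and angle between fork's own z axis and vertical below 0.12 rad and x of marker_a in the frame of marker_box between -0.066 and 0.066 m and y of marker_a in the frame of marker_box between -0.076 and 0.076 m and z of marker_a in the frame of marker_box between 0.004 and 0.0135 m and angle between the z axis of each of marker_a, marker_b and the z axis of marker_box, either way round below 0.12 rad and x of marker_b in the frame of marker_box between -0.066 and 0.066 m and y of marker_b in the frame of marker_box between -0.076 and 0.076 m and z of marker_b in the frame of marker_box between 0.004 and 0.0135 m and ((x of clay_pot_a in the frame of seed_tray between -0.045 and 0.045 m and y of clay_pot_a in the frame of seed_tray between 0.012 and 0.08 m and z of clay_pot_a in the frame of seed_tray between -0.002 and 0.01 m and angle between each of clay_pot_a, clay_pot_b's own z axis and vertical below 0.12 rad and x of clay_pot_b in the frame of seed_tray between -0.045 and 0.045 m and y of clay_pot_b in the frame of seed_tray between -0.08 and -0.012 m and z of clay_pot_b in the frame of seed_tray between -0.002 and 0.01 m) or (x of clay_pot_a in the frame of seed_tray between -0.045 and 0.045 m and y of clay_pot_a in the frame of seed_tray between -0.08 and -0.012 m and z of clay_pot_a in the frame of seed_tray between -0.002 and 0.01 m and angle between each of clay_pot_a, clay_pot_b's own z axis and vertical below 0.12 rad and x of clay_pot_b in the frame of seed_tray between -0.045 and 0.045 m and y of clay_pot_b in the frame of seed_tray between 0.012 and 0.08 m and z of clay_pot_b in the frame of seed_tray between -0.002 and 0.01 m)) and linear speed of each of fork, marker_a, marker_b, clay_pot_a, clay_pot_b below 0.02 m/s); the robot touches nothing.
It fails at once if a clay pot is dropped (moves faster than 0.8 m/s, a fall of about 30 mm, with no finger on it) ((linear speed of clay_pot_a above 0.8 m/s and contact force between clay_pot_a and the fingers below 0.05 N) or (linear speed of clay_pot_b above 0.8 m/s and contact force between clay_pot_b and the fingers below 0.05 N)).
It fails at once if the green pot or the tool box is shifted by more than 20 mm (distance of any of green_pot, tool_box from where it was at the start of the episode above 0.02 m).
It also fails if it takes over 122 s, if anything falls off the work surface, if the arm or the gripper's body presses on something with over 40 N, if the wrist force passes 120 N, or if a joint passes its speed limit or range.

ROBOT

A 6-joint arm with a two-finger parallel gripper is mounted at the origin on the work surface. World frame = base frame: x ahead of the robot, y to its left, z up, the work surface at z = 0. Lengths are in m, angles in rad, forces in N, time in s.
With the tool pointing down it reaches from about 0.275 to 0.975 m from the base axis. Payload 8.4 kg.
Tool frame: the origin (TCP) lies at the very end of the fingers, on their centre line; the grasp point (between the pads) lies 19 mm behind it (r.pinch_z is the distance from the TCP to the grasp point, in m); z points along the fingers, y is the direction in which the jaws open and shut (so a half turn about z gives the same grasp; the last joint's range is limited). The gripper opens to 92 mm and grips with 3 to 60 N. Pads are 20 mm wide; open, the fingers measure 128 mm over their backs; the gripper's body (75 mm by 189 mm) begins 69 mm behind the grasp point.
Start: joints at [1.115, 0.353, 1.633, -0, 1.155, -0.002], TCP at [0.274, 0.562, 0.178] pointing down, gripper open.
Joint ranges: [-2.63, 2.63], [-0.92, 2.1], [0.06, 2.66], [-1.3, 4.44], [0, 2.69], [-3.02, 3.02]. Speed limits (rad/s): [2.22, 2.22, 2.79, 3.14, 3.14, 3.14].

INTERFACE

Orientations are given as a unit quaternion [w, x, y, z].
In Python, from station import r gives the robot as it stands.
- The arm moves only by the tool apply_moves, never from a script. Its argument "rows" is a list of rows, each a list of 7 numbers: the closure, from -1 (fully open) to 1 (shut), then the shift along the tool's x, y, z in cm, then the turn, a rotation vector about the tool's x, y, z in degrees. A call has 1 to 10 rows; each row is the pose to reach, as a shift and turn from the pose commanded when the call began, along the tool's axes at that moment; what a row does not reach only later rows make up. A row lasts 1/10 s, in which the tool goes at most 50 mm and 8.59 degrees, less where a joint would pass 70% of its speed; a pose out of reach is approached as far as the arm can. A call with a gripper value outside its range is refused whole. The fingers move at their own pace and stop on an object; "grip_force" is the grip in N (left out, the last holds). Time passes only in rows, so rows that repeat a pose let the fingers close. It gives the time, the measured TCP pose, the force and the opening at its end, in the units of the state.
- r.get_state(): the state, without advancing time (a new reading comes with each control period).
- r.capture(name): name is "scene" or "top"; returns a dict with "pixels" (480x640x3 uint8, red, green, blue), "camera_matrix" (3x3 intrinsics, pixels), "distortion" ([k1, k2, p1, p2, k3] as OpenCV has them; the pictures are not rectified), "rvec" (rotation vector, rad) and "tvec" (3), from world to camera coordinates, as OpenCV has them. Camera axes: x right, y down, z forward; pixel columns grow to the right and rows downward; lengths in m; the calibration is good to about 2 mm. A picture is of the moment at which its call begins. There is no depth.
- r.close_job(): hands the job in, once; it reports no verdict.
The state is a dict: "time_s": time; "q": joint angles; "joint_velocities": joint speeds; "effort": joint torques, N m; "tool_pos": TCP position; "orientation": TCP orientation; "wrist_force": force on the tool from outside, world axes, zero at the start; "ft_torque": the same for the moment, N m; "grip_width": opening from 0.0 (shut) to 1.0 (fully open).
Only numpy, scipy, OpenCV 4.12 (cv2) and the standard library are available. Lean on these libraries where they do the work, as an engineer would, in place of code of your own. Each camera call takes 0.05 s, during which the arm holds its last target.

## Working session

There is one attempt and no reset: what is moved stays moved. The work goes in short steps, Python scripts to look and compute and a tool call to move; the robot and the scene stay as the last step left them, time stands still between calls to the robot, and variables do not carry over. Pictures are saved under pics/ and viewed, and the job is handed in when it is done.

Besides the shell and the picture viewer there is one more tool, called after ">>>" as name([rows], argument=value, ...), one row to a line, values as JSON. apply_moves: Moves the arm, as the interface text tells. Its arguments: {"type":"object","properties":{"rows":{"type":"array","items":{"type":"array","items":{"type":"number"}}},"grip_force":{"type":"number"}},"required":["rows"]}

```bash
ls; mkdir -p pics; python3 - <<'E'
from station import r
import cv2
print(r.get_state())
for n in ("scene","top"):
    c=r.capture(n); cv2.imwrite(f"pics/{n}0.png",c["pixels"][:,:,::-1])
    print(n,c["camera_matrix"],c["distortion"],c["rvec"],c["tvec"])
E
```

```text
pics
{'time_s': 0.0, 'q': array([ 1.11457427e+00,  3.53638188e-01,  1.63406987e+00, -1.31524190e-05,
        1.15521456e+00, -2.38338507e-03]), 'joint_velocities': array([ 0.00049578, -0.00067412, -0.00070446,  0.00139988,  0.00057401,
       -0.0015037 ]), 'effort': array([ 7.75581757e-04, -5.93831849e+01, -3.34211040e+01,  6.96935551e-02,
        2.34060665e-02, -1.20853156e-04]), 'tool_pos': array([0.27378078, 0.56127381, 0.17749745]), 'orientation': array([-1.45291448e-04,  2.24974269e-01,  9.74364478e-01, -6.48940111e-04]), 'wrist_force': array([-0.50408605,  0.56056127,  0.13072563]), 'ft_torque': array([-0.06846073, -0.00402467,  0.03492175]), 'grip_width': 0.9998960374270054}
scene [[551.19447077   0.         323.89901021]
 [  0.         551.19447077 230.7812362 ]
 [  0.           0.           1.        ]] [-0.0972196  0.         0.         0.         0.       ] [ 2.19620034  1.13808094 -0.40911068] [-0.31119723 -0.32821025  1.69849192]
top [[521.32896322   0.         315.61849322]
 [  0.         521.32896322 236.56558335]
 [  0.           0.           1.        ]] [0.04649058 0.         0.         0.         0.        ] [ 2.14965871 -2.12359425  0.20779112] [-0.025593    0.52026102  1.35554969]
```

View pics/top0.png

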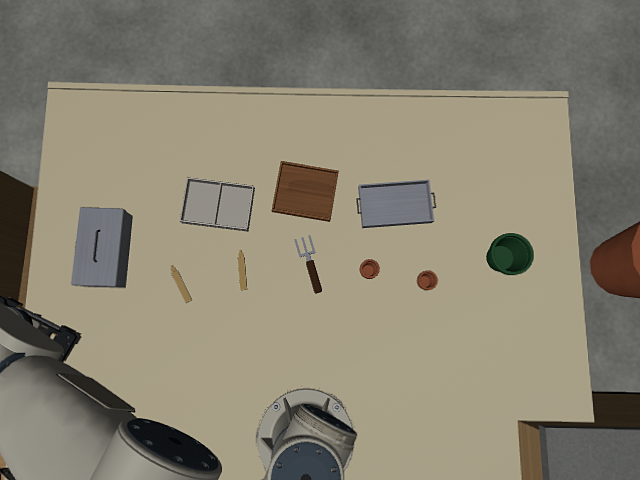

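View pics/scene0.png

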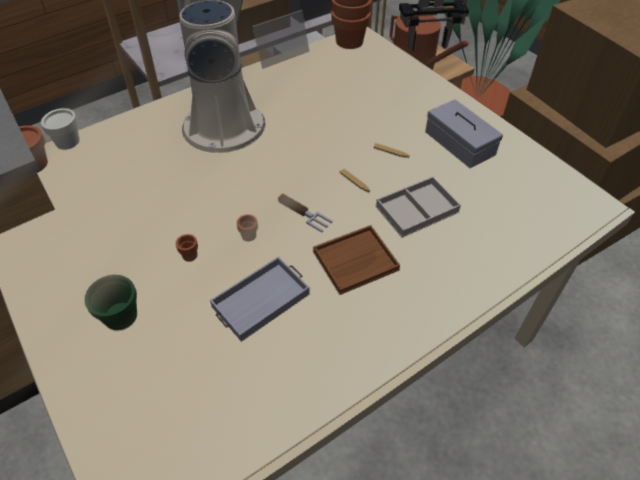

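The top view shows everything. The seed tray is at about (218,204), the marker box at (306,191) and the tin tray at (396,204). The markers are at (181,284) and (242,270), the fork at (310,264) and the pots at (369,269) and (427,280). I'll enlarge it to get accurate points.

```bash
cat > h.py <<'E'
import numpy as np, cv2
from station import r
def ray(c,uv):
    K=c["camera_matrix"];R,_=cv2.Rodrigues(np.array(c["rvec"]));t=np.array(c["tvec"]).ravel()
    p=cv2.undistortPoints(np.array(uv,float).reshape(-1,1,2),K,np.array(c["distortion"])).reshape(-1,2)
    d=np.c_[p,np.ones(len(p))]@R
    return -R.T@t,d
def pix2w(c,uv,z):
    o,d=ray(c,uv); z=np.broadcast_to(z,len(d)); return o+d*((z-o[2])/d[:,2])[:,None]
def w2pix(c,P):
    return cv2.projectPoints(np.array(P,float).reshape(-1,1,3),np.array(c["rvec"]),np.array(c["tvec"]),c["camera_matrix"],np.array(c["distortion"]))[0].reshape(-1,2)
def crop(c,x0,y0,w,h,s,fn):
    im=cv2.resize(c["pixels"][y0:y0+h,x0:x0+w,::-1],None,fx=s,fy=s,interpolation=cv2.INTER_CUBIC)
    for u in range(x0-x0%10+10,x0+w,10): cv2.line(im,((u-x0)*s,0),((u-x0)*s,5 if u%50 else 14),(0,0,255),1)
    for v in range(y0-y0%10+10,y0+h,10): cv2.line(im,(0,(v-y0)*s),(5 if v%50 else 14,(v-y0)*s),(0,0,255),1)
    cv2.imwrite("pics/"+fn,im)
E
python3 - <<'E'
from h import *
c=r.capture("top")
crop(c,160,150,160,90,5,"a.png");crop(c,260,150,190,90,4,"b.png");crop(c,160,225,160,85,5,"c.png");crop(c,290,225,160,85,5,"d.png")
# segmentation
im=c["pixels"].astype(int); hsv=cv2.cvtColor(c["pixels"],cv2.COLOR_RGB2HSV)
for n,(x,y) in dict(m1=(181,284),m2=(242,272),bg=(210,270),handle=(315,278),tin=(306,240),pot=(369,269),wall=(218,204),box=(306,191),tin2=(396,204),tine=(302,245)).items(): print(n,im[y,x],hsv[y,x])
E
```

```text
m1 [143 119  77] [ 19 118 143]
m2 [144 119  78] [ 19 117 144]
bg [168 158 133] [ 21  53 168]
handle [48 30 18] [ 12 159  48]
tin [169 159 133] [ 22  54 169]
pot [122  70  48] [  9 155 122]
wall [35 34 32] [20 22 35]
box [92 61 39] [ 12 147  92]
tin2 [116 118 125] [113  18 125]
tine [173 162 134] [ 22  57 173]
```

View pics/a.png

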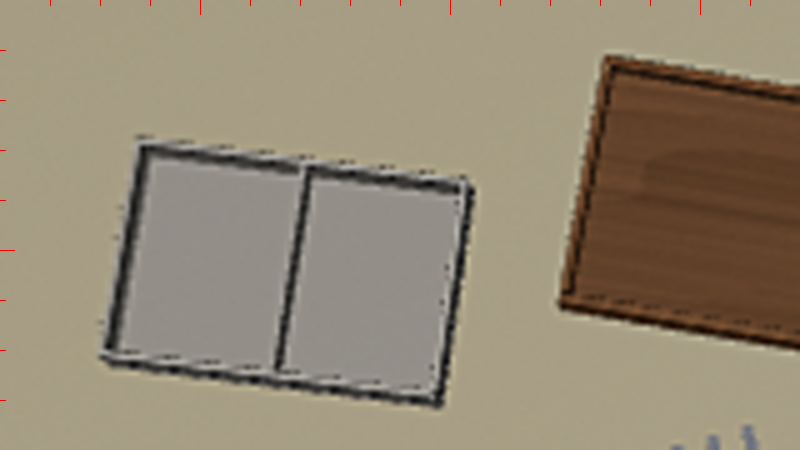

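View pics/b.png

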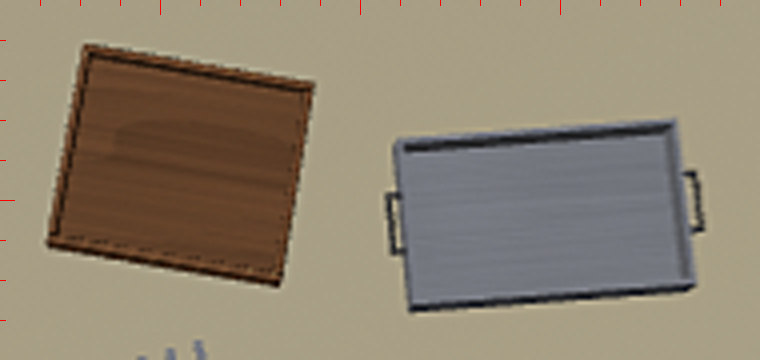

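View pics/c.png

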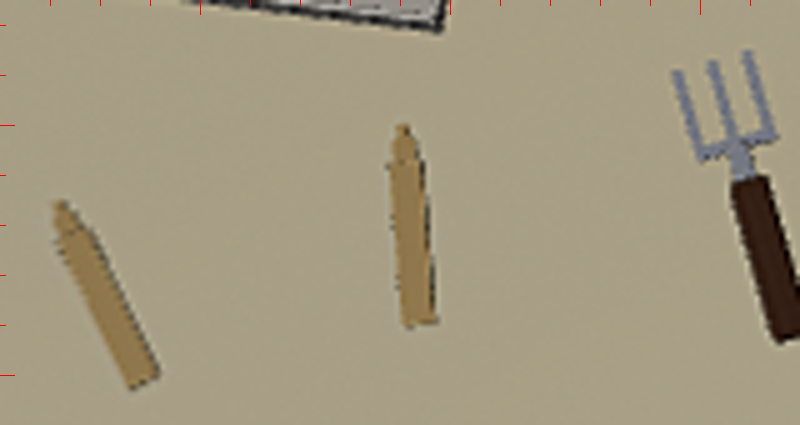

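View pics/d.png

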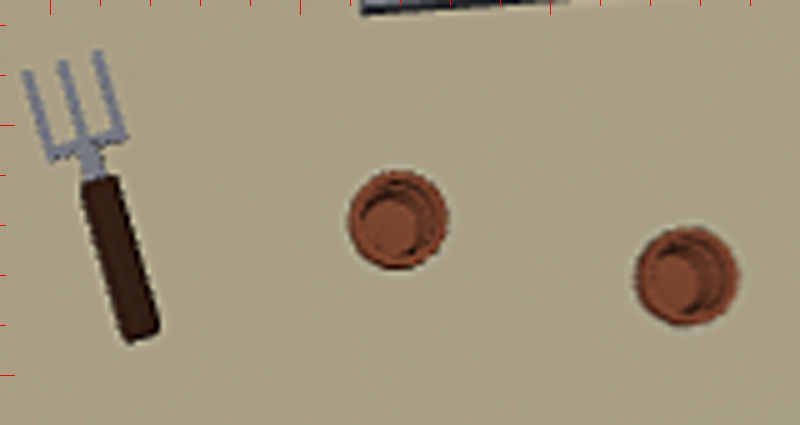

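Crops are clear. Next I'll convert the corner picks to world positions and check them against the given sizes.

```bash
python3 - <<'E'
from h import *
c=r.capture("top"); np.set_printoptions(precision=4,suppress=True)
def box(n,uv,z,h):
    p=pix2w(c,uv,z)[:,:2]; ctr=p.mean(0)
    yv=(p[0]-p[1]+p[3]-p[2])/2; xv=(p[0]-p[3]+p[1]-p[2])/2
    print(n,ctr,"ylen",np.linalg.norm(yv),"xlen",np.linalg.norm(xv),"yaw from y",np.degrees(np.arctan2(-yv[0],yv[1])),"from x",np.degrees(np.arctan2(xv[1],xv[0])))
box("seed",[(188,178.6),(254,186.6),(248.2,230),(181,220.6)],.03,0)
box("mbox",[(281.2,161.5),(338.5,171),(330.2,220),(272,210.8)],.022,0)
box("tin",[(358.7,185),(428.7,180.5),(433.2,221.8),(362.3,226.5)],.03,0)
def line(n,t,b,zt,zb):
    p=np.r_[pix2w(c,[t],zt),pix2w(c,[b],zb)];d=p[0]-p[1]
    print(n,"mid",p.mean(0),"len",np.linalg.norm(d[:2]),"yaw",np.degrees(np.arctan2(d[1],d[0])))
line("m1",(171.6,265.4),(189.2,301.4),.008,.008)
line("m2",(240.4,250),(244.4,289.6),.008,.008)
line("fork",(302.6,237.4),(318.4,292.6),.007,.02)
print(pix2w(c,[(369.6,269),(427.4,280.2)],.055))
print("pot diam",np.ptp(pix2w(c,[(359.6,269),(379.6,269)],.055),axis=0))
# segmentation checks
hsv=cv2.cvtColor(c["pixels"],cv2.COLOR_RGB2HSV)
H,S,V=cv2.split(hsv)
def blob(n,m,x0,y0,x1,y1,z):
    mm=np.zeros_like(m);mm[y0:y1,x0:x1]=m[y0:y1,x0:x1]
    (cx,cy),(w,h),a=cv2.minAreaRect(np.argwhere(mm>0)[:,::-1].astype(np.float32))
    print(n,(cx,cy),w,h,a,pix2w(c,[(cx,cy)],z))
m=((S>90)*255).astype(np.uint8)
blob("m1",m,165,255,200,310,.008);blob("m2",m,230,240,255,300,.008)
blob("handle",((V<90)*255).astype(np.uint8),300,255,325,300,.02)
blob("pot1",m,350,250,390,290,.055);blob("pot2",m,410,260,445,300,.055)
s=r.get_state();print(s["time_s"])
E
```

```text
seed [0.6108 0.249 ] ylen 0.18330872675850923 xlen 0.12083295629899858 yaw from y -6.731261255371799 from x -5.856940438340585
mbox [0.6541 0.0098] ylen 0.16252023957103415 xlen 0.1428959884053507 yaw from y -8.589804379474586 from x -8.99312398447404
tin [ 0.6196 -0.2394] ylen 0.19511557771395577 xlen 0.11742934565202759 yaw from y 4.634361259748705 from x 4.56316711103026
m1 mid [0.3943 0.3438 0.008 ] len 0.10991323954655745 yaw 28.59367393393242
m2 mid [0.4331 0.1786 0.008 ] len 0.10907901759369108 yaw 7.76709793376376
fork mid [ 0.4485 -0.0064  0.0135] len 0.15881011723418892 yaw 16.39983511915647
[[ 0.4338 -0.1629  0.055 ]
 [ 0.4062 -0.3151  0.055 ]]
pot diam [0.0007 0.053  0.    ]
m1 (179.6999969482422, 282.9000244140625) 39.80200958251953 6.708203315734863 63.43495178222656 [[0.3953 0.3456 0.008 ]]
m2 (241.7138214111328, 269.5655212402344) 39.44660568237305 6.477548122406006 85.2363510131836 [[0.4333 0.1804 0.008 ]]
handle (312.5860900878906, 273.0394287109375) 40.01466751098633 9.856358528137207 69.6235580444336 [[ 0.4249 -0.0125  0.02  ]]
pot1 (369.5, 268.5) 19.0 19.0 90.0 [[ 0.4351 -0.1626  0.055 ]]
pot2 (427.0, 280.0) 18.0 20.0 90.0 [[ 0.4067 -0.3141  0.055 ]]
0.2
```

Sizes agree with the spec to within about 2–4 mm: markers 110 and 109, fork 159, pot diameter 53, tin 195 by 117. I'll write a helper that turns target poses into tool-axis shifts.

```bash
cat >> h.py <<'E'
from scipy.spatial.transform import Rotation as Ro
def pose():
    s=r.get_state();w,x,y,z=s["orientation"];R=Ro.from_quat([x,y,z,w]).as_matrix()
    return s,R
def plan(*targets):
    """targets (x,y,z,jaw_deg): sequential, all relative to current pose"""
    s,R=pose();j=np.degrees(np.arctan2(R[1,1],R[0,1]))
    print("t",s["time_s"],"pos",np.round(s["tool_pos"],4),"jaw",round(j,2),"q",np.round(s["q"],2),"F",np.round(s["wrist_force"],1),"w",round(s["grip_width"]*92,1))
    for X,Y,Z,J in targets:
        d=R.T@(np.array([X,Y,Z])-s["tool_pos"])*100
        # target: pointing straight down with jaw J
        a=np.radians(J);Rt=np.array([[-np.sin(a)*-1,np.cos(a),0],[-np.cos(a),np.sin(a),0],[0,0,-1]])
        assert abs(np.linalg.det(Rt)-1)<1e-6
        rv=Ro.from_matrix(R.T@Rt).as_rotvec(degrees=True)
        print("shift cm",np.round(d,2),"turn",np.round(rv,1))
E
python3 - <<'E'
from h import *
plan((.395,.3447,.06,118.6),(.395,.3447,.002,118.6))
E
```

```text
t 0.2 pos [0.2738 0.5615 0.1778] jaw 64.0 q [ 1.11  0.35  1.63  0.    1.16 -0.  ] F [0.8 0.1 0.5] w 92.1Traceback (most recent call last):
  File "<stdin>", line 2, in <module>
  File "h.py", line 29, in plan
    assert abs(np.linalg.det(Rt)-1)<1e-6
           ^^^^^^^^^^^^^^^^^^^^^^^^^^^^^
AssertionError
```

```bash
sed -i 's/\[-np.sin(a)\*-1,np.cos(a),0\],\[-np.cos(a),np.sin(a),0\]/[-np.sin(a),np.cos(a),0],[np.cos(a),np.sin(a),0]/' h.py
python3 - <<'E'
from h import *
plan((.395,.3447,.06,118.6),(.395,.3447,.002,118.6))
E
```

```text
t 0.2 pos [0.2738 0.5615 0.1778] jaw 64.0 q [ 1.11  0.35  1.63  0.    1.16 -0.  ] F [0.8 0.1 0.5] w 92.1
shift cm [-20.39 -14.16  11.79] turn [ -0.   -0.  -54.6]
shift cm [-20.39 -14.16  17.59] turn [ -0.   -0.  -54.6]
```

>>> apply_moves([
  [-0.3, -5, -3.5, 2, 0, 0, -8],
  [-0.3, -9, -6.5, 4, 0, 0, -16],
  [-0.3, -13, -9, 6, 0, 0, -24],
  [-0.3, -17, -12, 8, 0, 0, -32],
  [-0.3, -20.4, -14.2, 9, 0, 0, -40],
  [-0.3, -20.4, -14.2, 11, 0, 0, -48],
  [-0.3, -20.4, -14.2, 11.8, 0, 0, -54.6],
  [-0.3, -20.4, -14.2, 11.8, 0, 0, -54.6],
  [-0.3, -20.4, -14.2, 11.8, 0, 0, -54.6],
], grip_force=15)

```text
time_s: 1.1
tool_pos: [0.3952, 0.345, 0.0604]
orientation: [0.0, -0.245, 0.969, 0.0]
wrist_force: [-0.2, -0.1, -0.8]
grip_width: 0.651
```

```bash
python3 - <<'E'
from h import *
c=r.capture("scene"); crop(c,330,90,130,100,6,"e.png")
plan((.395,.3447,.002,118.6))
E
```

```text
t 1.15 pos [0.3953 0.3453 0.0607] jaw 118.44 q [ 0.72  0.35  1.95  0.    0.84 -1.35] F [-0.1 -0.1 -1.2] w 59.6
shift cm [ 0.06 -0.04  5.87] turn [ 0.   0.  -0.2]
```

View pics/e.png

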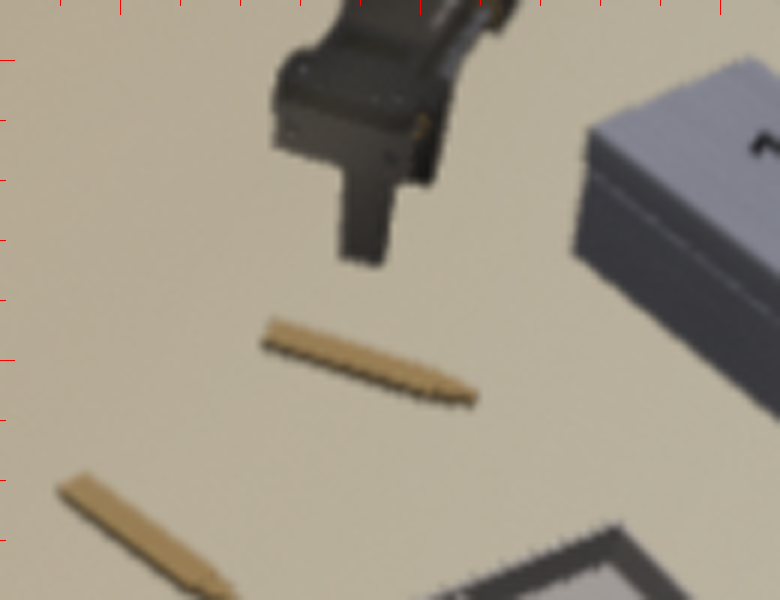

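The gripper stands above marker 1, which is near (392,151) in scene pixels, and it's well clear of the tool box. I'll go down and grip.

>>> apply_moves([
  [-0.3, 0, 0, 3, 0, 0, 0],
  [-0.3, 0, 0, 5, 0, 0, 0],
  [-0.3, 0, 0, 5.8, 0, 0, 0],
  [-0.3, 0, 0, 5.8, 0, 0, 0],
  [1, 0, 0, 5.8, 0, 0, 0],
  [1, 0, 0, 5.8, 0, 0, 0],
  [1, 0, 0, 5.8, 0, 0, 0],
  [1, 0, 0, 5.8, 0, 0, 0],
  [1, 0, 0, 5.8, 0, 0, 0],
  [1, 0, 0, 5.8, 0, 0, 0],
])

```text
time_s: 2.15
tool_pos: [0.3952, 0.3447, 0.0023]
orientation: [0.0, -0.247, 0.969, 0.0]
wrist_force: [0.4, 0.5, -0.1]
grip_width: 0.151
```

```bash
python3 - <<'E'
from h import *
plan((.682,.0055,.08,-8.8))
E
```

```text
t 2.15 pos [0.3952 0.3447 0.0023] jaw 118.6 q [ 0.71  0.44  1.98 -0.    0.72 -1.36] F [ 0.4  0.5 -0.1] w 13.9
shift cm [ -8.95 -43.51  -7.77] turn [  0.    0.  127.4]
```

>>> apply_moves([
  [1, 0, 0, 0, 0, 0, 0],
  [1, 0, 0, 0, 0, 0, 0],
  [1, 0, 0, -3, 0, 0, 0],
  [1, 0, 0, -6, 0, 0, 0],
  [1, 0, 0, -8, 0, 0, 0],
  [1, 0, 0, -8, 0, 0, 0],
])

```text
time_s: 2.75
tool_pos: [0.3967, 0.346, 0.0847]
orientation: [0.002, -0.247, 0.969, 0.001]
wrist_force: [-0.1, -0.1, 0.3]
grip_width: 0.009
```

```bash
python3 - <<'E'
from h import *
c=r.capture("scene"); crop(c,330,90,130,100,6,"f.png")
plan((.682,.0055,.08,-8.8))
E
```

```text
t 2.8 pos [0.3958 0.3453 0.0832] jaw 118.6 q [ 0.71  0.31  1.93  0.    0.89 -1.36] F [-0.3  0.1 -0.6] w 0.5
shift cm [ -8.86 -43.53   0.32] turn [  0.2   0.  127.4]
```

View pics/f.png

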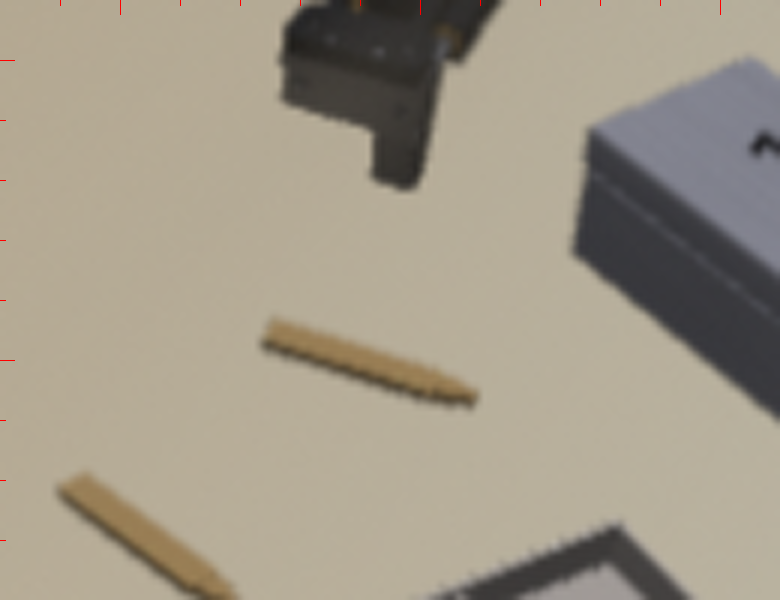

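The marker hasn't moved, so the fingers closed on nothing. I'll cross-check its position with the scene camera, and check where the fingertip appears.

```bash
python3 - <<'E'
from h import *
np.set_printoptions(precision=4,suppress=True)
c=r.capture("scene"); print(pix2w(c,[(375,145.5),(409,156)],.008), pix2w(c,[(341.5,171),(369,189.3)],.008))
s,R=pose(); print(s["tool_pos"], w2pix(c,[s["tool_pos"],[.395,.3447,.008]]))
t=r.capture("top"); print(w2pix(t,[s["tool_pos"],[.395,.3447,.008]]))
cv2.imwrite("pics/top1.png",t["pixels"][:,:,::-1])
crop(t,150,230,130,100,6,"g.png")
# pots, trays in scene as check
print(pix2w(c,[(247,219.5),(187,242)],.055))
E
```

```text
[[0.3513 0.3179 0.008 ]
 [0.4441 0.3705 0.008 ]] [[0.3834 0.17   0.008 ]
 [0.4851 0.1883 0.008 ]]
[0.3951 0.3447 0.0821] [[394.0523 130.3607]
 [391.4027 150.1283]]
[[173.1204 280.4322]
 [180.0222 283.018 ]]
[[ 0.4297 -0.1595  0.055 ]
 [ 0.4098 -0.3152  0.055 ]]
```

View pics/g.png

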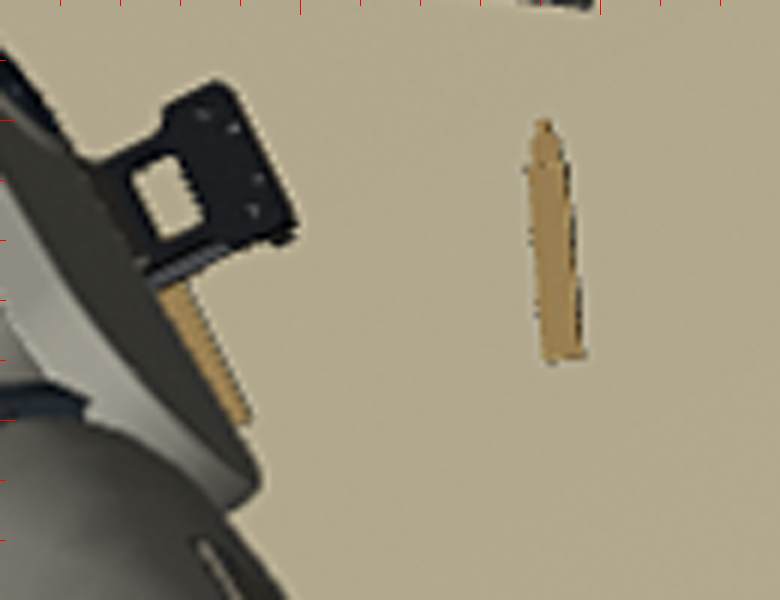

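```bash
python3 - <<'E'
from h import *
np.set_printoptions(precision=2,suppress=True)
c=r.capture("scene"); s,R=pose();p=s["tool_pos"];print(p)
im=c["pixels"].copy()
for k in range(0,110,20): print(k,w2pix(c,[p-R[:,2]*k/1000])[0])
crop(c,360,60,70,60+30,8,"i.png")
old=np.array([.3953,.3453,.0607])
for sg in(-1,1):
  for k in (46,64):
    print(sg,k,w2pix(c,[old+sg*R[:,1]*k/1000+R[:,0]*e/1000 for e in(-10,10)]))
E
```

```text
[0.39 0.34 0.08]
0 [393.69 130.59]
20 [394.44 125.02]
40 [395.2  119.35]
60 [395.97 113.57]
80 [396.75 107.69]
100 [397.55 101.7 ]
-1 46 [[390.92 146.53]
 [384.33 144.42]]
-1 64 [[388.59 150.28]
 [381.96 148.15]]
1 46 [[402.32 128.19]
 [395.93 126.21]]
1 64 [[404.45 124.76]
 [398.1  122.8 ]]
```

View pics/i.png

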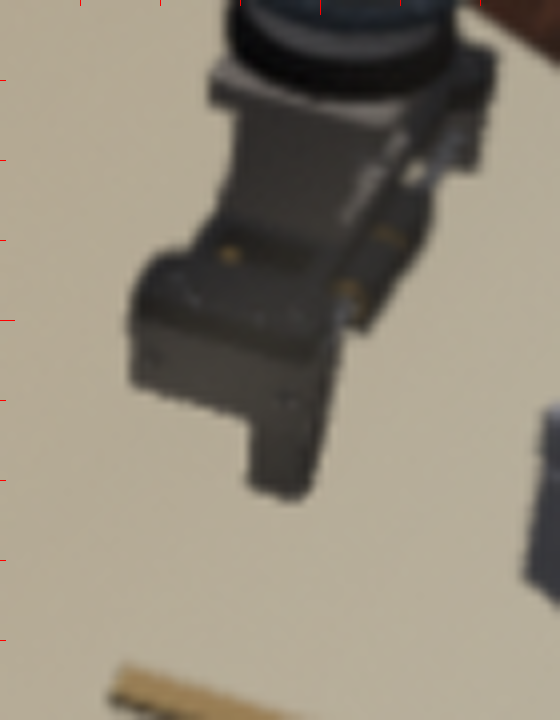

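```bash
python3 - <<'E'
from h import *
np.set_printoptions(precision=1,suppress=True)
c=r.capture("scene"); s,R=pose();p=s["tool_pos"]
o,_=ray(c,[(0,0)]);print("cam",o)
for n,hy,z in(("body",.0945,.088),("tipback",.018,0)):
  for sy in(-1,1):
    hx=.0375 if n=="body" else .01
    P=[p+R@np.array([ex*hx,sy*hy,-z]) for ex in(-1,1)]
    print(n,sy,np.array(P),(w2pix(c,P)-[360,60])*8)
E
```

```text
cam [ 1.3 -0.5  1.1]
body -1 [[0.5 0.3 0.2]
 [0.4 0.2 0.2]] [[301.1 550. ]
 [ 88.8 484.2]]
body 1 [[0.4 0.4 0.2]
 [0.3 0.4 0.2]] [[490.4 249.4]
 [291.9 192.2]]
tipback -1 [[0.4 0.3 0.1]
 [0.4 0.3 0.1]] [[277.4 601.9]
 [224.7 585.4]]
tipback 1 [[0.4 0.4 0.1]
 [0.4 0.4 0.1]] [[313.4 544.7]
 [261.3 528.5]]
```

```bash
python3 - <<'E'
from h import *
np.set_printoptions(precision=1,suppress=True)
c=r.capture("top"); s,R=pose();p=s["tool_pos"];print(s["tool_pos"],s["q"])
o,_=ray(c,[(0,0)]);print("cam",o)
im=c["pixels"].copy()
for z in (.088,.12,.15,.2):
    P=[p+R@np.array([ex*.0375,sy*.0945,-z]) for sy in(-1,1) for ex in(-1,1)]
    print(z,(w2pix(c,P)-[150,230])*6)
for z in (0,.088,.15):print((w2pix(c,[p-R[:,2]*z])-[150,230])*6)
crop(c,60,230,160,120,5,"j.png")
E
```

```text
[0.4 0.3 0.1] [ 0.7  0.3  1.9  0.   0.9 -1.4]
cam [0.3 0.  1.4]
0.088 [[ 260.    92.5]
 [ 341.5  255.7]
 [-174.5  312.2]
 [ -95.3  480.6]]
0.12 [[ 242.6   79.4]
 [ 326.1  246.8]
 [-203.7  304.7]
 [-122.6  477.4]]
0.15 [[ 225.4   66.6]
 [ 310.9  238. ]
 [-232.5  297.3]
 [-149.5  474.3]]
0.2 [[ 194.9   43.7]
 [ 283.8  222.3]
 [-283.8  284. ]
 [-197.6  468.7]]
[[140.7 304.5]]
[[ 85.1 283.8]]
[[ 41.  267.4]]
```

View pics/j.png

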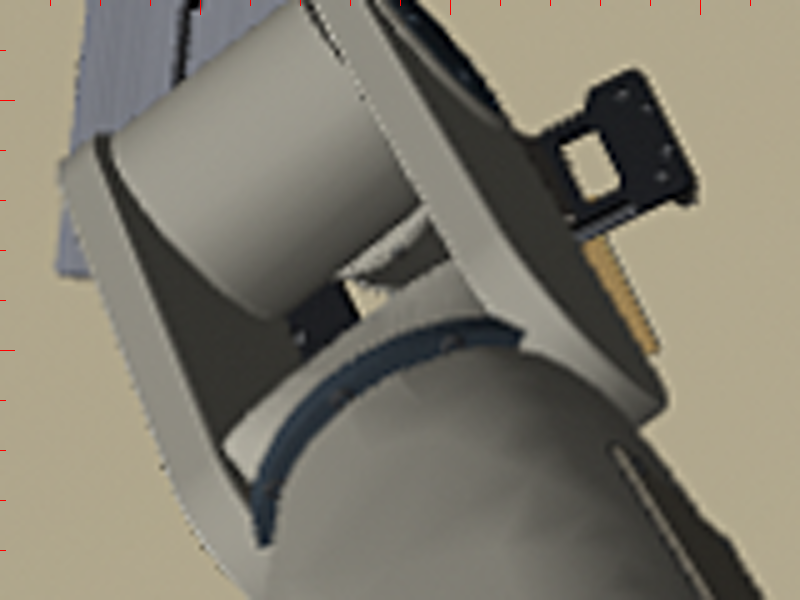

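Both cameras agree on where the marker is, so the measurement holds. In the scene view, though, the tip and body sit about 12 px higher than the reported TCP projects, which is roughly 35–45 mm. The reported z therefore looks too low. I'll test this over a free spot with a careful descent.

```bash
python3 - <<'E'
from h import *
plan((.40,.26,.03,118.6),(.40,.26,-.01,118.6))
E
```

```text
t 3.05 pos [0.3944 0.3441 0.081 ] jaw 118.6 q [ 0.71  0.32  1.94  0.    0.89 -1.36] F [-0.4  0.9 -0. ] w 0.7
shift cm [ 3.53 -7.65  5.11] turn [-0.  -0.1 -0. ]
shift cm [ 3.52 -7.65  9.11] turn [-0.  -0.1 -0. ]
```

>>> apply_moves([
  [1, 1.7, -3.8, 0, 0, 0, 0],
  [1, 3.5, -7.6, 1, 0, 0, 0],
  [1, 3.5, -7.6, 4, 0, 0, 0],
  [1, 3.5, -7.6, 6, 0, 0, 0],
  [1, 3.5, -7.6, 7, 0, 0, 0],
  [1, 3.5, -7.6, 7.7, 0, 0, 0],
  [1, 3.5, -7.6, 7.8, 0, 0, 0],
  [1, 3.5, -7.6, 7.8, 0, 0, 0],
])

```text
time_s: 3.85
tool_pos: [0.4009, 0.2616, 0.0044]
orientation: [0.0, -0.247, 0.969, 0.0]
wrist_force: [0.9, 0.4, 0.2]
grip_width: 0.003
```

```bash
python3 - <<'E'
from h import *
np.set_printoptions(precision=1,suppress=True)
plan((.40,.26,.03,118.6))
c=r.capture("scene");s,R=pose();p=s["tool_pos"]
pp=w2pix(c,[p])[0];print(pp,w2pix(c,[p-R[:,2]*.03]))
crop(c,int(pp[0])-40,int(pp[1])-60,80,80,7,"k.png");print(int(pp[0])-40,int(pp[1])-60)
E
```

```text
t 3.85 pos [0.4 0.3 0. ] jaw 118.63 q [ 0.6  0.4  2.1 -0.   0.7 -1.5] F [0.9 0.4 0.2] w 0.3
shift cm [ 0.2 -0.1 -2.6] turn [0. 0. 0.]
[370.6 162.9] [[371.4 155.1]]
330 102
```

View pics/k.png

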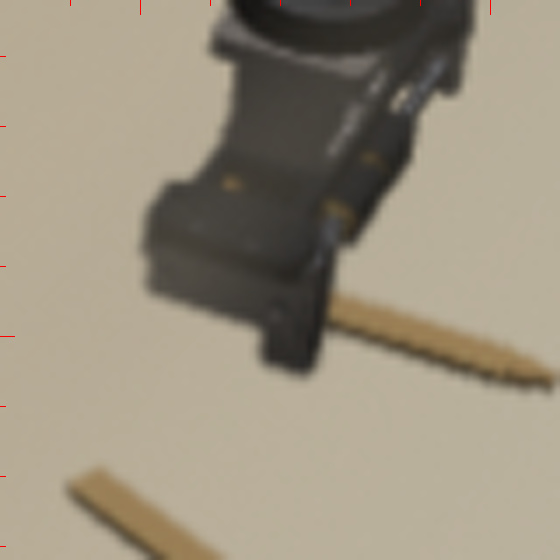

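The tip appears at (371,155), against (371,163) for the reported TCP. Horizontally it matches, but the tip is 30 mm or more too high. I'll step down gently.

>>> apply_moves([
  [1, 0, 0, 1, 0, 0, 0],
  [1, 0, 0, 1.8, 0, 0, 0],
  [1, 0, 0, 2.2, 0, 0, 0],
  [1, 0, 0, 2.2, 0, 0, 0],
])

```text
time_s: 4.3
tool_pos: [0.4001, 0.2608, -0.0186]
orientation: [-0.001, -0.247, 0.969, -0.0]
wrist_force: [0.9, -0.1, 0.9]
grip_width: 0.01
```

```bash
python3 - <<'E'
from h import *
np.set_printoptions(precision=1,suppress=True)
plan()
c=r.capture("scene");s,R=pose();p=s["tool_pos"]
for z in(0,-.025,-.03,-.035,-.04,-.045):print(z,(w2pix(c,[p+R@np.array([e*.01,-.018,z]) for e in (-1,1)])-[330,102])*7)
crop(c,330,102,80,80,7,"l.png")
E
```

```text
t 4.3 pos [ 0.4  0.3 -0. ] jaw 118.61 q [ 0.6  0.4  2.1 -0.   0.6 -1.5] F [ 0.9 -0.1  0.9] w 0.9
0 [[283.5 501.1]
 [238.9 486.1]]
-0.025 [[288.  456.4]
 [242.9 441.4]]
-0.03 [[289.  447.3]
 [243.8 432.3]]
-0.035 [[289.9 438.2]
 [244.6 423.2]]
-0.04 [[290.8 429. ]
 [245.4 414. ]]
-0.045 [[291.8 419.8]
 [246.2 404.8]]
```

View pics/l.png

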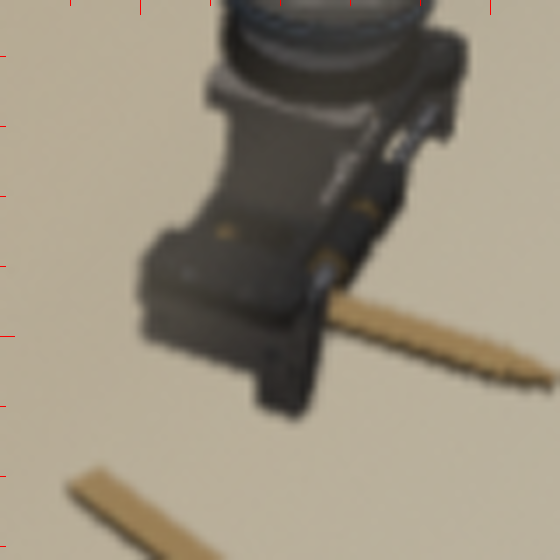

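No contact at a reported −18.6 mm, so the z reading is off for certain. From the picture I estimate about 23 mm left to the bench. I'll keep going.

>>> apply_moves([
  [1, 0, 0, 0.6, 0, 0, 0],
  [1, 0, 0, 1.1, 0, 0, 0],
  [1, 0, 0, 1.4, 0, 0, 0],
  [1, 0, 0, 1.4, 0, 0, 0],
])

```text
time_s: 4.75
tool_pos: [0.4004, 0.261, -0.0323]
orientation: [-0.0, -0.247, 0.969, -0.0]
wrist_force: [0.1, -0.5, -0.4]
grip_width: 0.005
```

>>> apply_moves([
  [1, 0, 0, 0.2, 0, 0, 0],
  [1, 0, 0, 0.4, 0, 0, 0],
  [1, 0, 0, 0.4, 0, 0, 0],
])

```text
time_s: 5.05
tool_pos: [0.4008, 0.2613, -0.0359]
orientation: [0.0, -0.247, 0.969, 0.0]
wrist_force: [-0.6, 0.2, -0.1]
grip_width: 0.002
```

>>> apply_moves([
  [1, 0, 0, 0.1, 0, 0, 0],
  [1, 0, 0, 0.2, 0, 0, 0],
  [1, 0, 0, 0.2, 0, 0, 0],
])

```text
time_s: 5.35
tool_pos: [0.4009, 0.2613, -0.0361]
orientation: [0.0, -0.247, 0.969, 0.0]
wrist_force: [-6.0, -4.0, 30.5]
grip_width: 0.003
```

>>> apply_moves([
  [1, 0, 0, 0.1, 0, 0, 0],
  [1, 0, 0, 0.2, 0, 0, 0],
  [1, 0, 0, 0.2, 0, 0, 0],
])

```text
time_s: 5.65
tool_pos: [0.401, 0.2614, -0.0363]
orientation: [0.0, -0.247, 0.969, 0.0]
wrist_force: [-12.8, -8.7, 64.9]
grip_width: 0.005
```

>>> apply_moves([
  [1, 0, 0, 0.1, 0, 0, 0],
  [1, 0, 0, 0.2, 0, 0, 0],
  [1, 0, 0, 0.2, 0, 0, 0],
])

```text
time_s: 5.95
tool_pos: [0.4011, 0.2614, -0.0364]
orientation: [0.0, -0.247, 0.969, 0.0]
wrist_force: [-20.7, -13.0, 99.8]
grip_width: 0.005
```

```bash
python3 - <<'E'
from h import *
np.set_printoptions(precision=1,suppress=True)
plan()
c=r.capture("scene")
crop(c,330,102,80,80,7,"m.png")
E
```

```text
t 5.95 pos [ 0.4  0.3 -0. ] jaw 118.6 q [ 0.6  0.5  2.1 -0.   0.6 -1.5] F [-20.7 -13.   99.8] w 0.4
```

View pics/m.png

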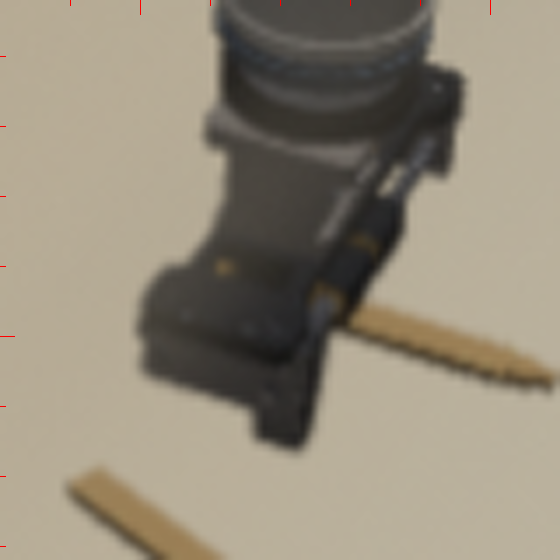

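Contact at a reported z of −36 mm, so true z ≈ reported + 36 mm. The force reached about 100 N from pressing, so I'm lifting off straight away.

>>> apply_moves([
  [1, 0, 0, -1, 0, 0, 0],
  [1, 0, 0, -3, 0, 0, 0],
  [0.2, 0, 0, -5, 0, 0, 0],
  [-0.3, 0, 0, -5.6, 0, 0, 0],
  [-0.3, 0, 0, -5.6, 0, 0, 0],
])

```text
time_s: 6.5
tool_pos: [0.4014, 0.2616, 0.0148]
orientation: [0.001, -0.247, 0.969, 0.0]
wrist_force: [-0.2, -0.3, 0.1]
grip_width: 0.241
```

```bash
python3 - <<'E'
from h import *
c=r.capture("scene");s,R=pose()
np.set_printoptions(precision=4,suppress=True)
print("tip edge at contact",pix2w(c,[(366.1,164.6),(372.9,166)],0))
p=np.array([.4011,.2614,-0.])
print("pred",[(p+R@np.array([e*.01,-.018,0])) for e in(1,-1)])
s,R=pose();p=s["tool_pos"]+[0,0,.036]
np.set_printoptions(precision=1,suppress=True)
print("open tips pred",[(w2pix(c,[p+R@np.array([e*.01,-y,0]) for e in(1,-1)])-[330,102])*7 for y in (.03,.048)])
plan((.397,.3445,.024-.0,118.6),(.397,.3445,-.0345,118.6))
crop(c,330,102,80,80,7,"n.png")
E
```

```text
tip edge at contact [[0.3955 0.2499 0.    ]
 [0.4113 0.2623 0.    ]]
pred [array([ 0.4009,  0.2408, -0.    ]), array([0.4185, 0.2504, 0.    ])]
open tips pred [array([[239.4, 379.4],
       [285.6, 394.5]]), array([[221.5, 406.4],
       [268.1, 421.8]])]
t 6.55 pos [0.4 0.3 0. ] jaw 118.6 q [ 0.6  0.4  2.1  0.   0.7 -1.5] F [-0.1 -0.1  0.3] w 26.3
shift cm [-3.6  7.5 -1. ] turn [0. 0. 0.]
shift cm [-3.6  7.5  4.9] turn [0. 0. 0.]
```

View pics/n.png

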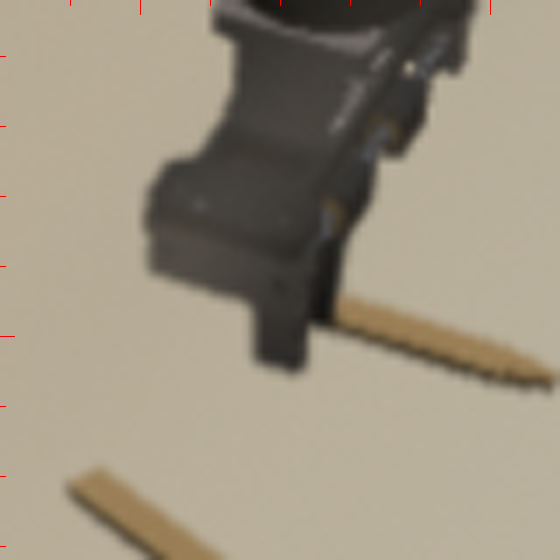

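With z corrected by +36 mm, the horizontal position agrees within a few mm. Back to marker 1.

>>> apply_moves([
  [-0.3, -1.8, 4, 0, 0, 0, 0],
  [-0.3, -3.6, 7.5, 0, 0, 0, 0],
  [-0.3, -3.6, 7.5, 0, 0, 0, 0],
  [-0.3, -3.6, 7.5, 2, 0, 0, 0],
  [-0.3, -3.6, 7.5, 3.6, 0, 0, 0],
  [-0.3, -3.6, 7.5, 4.4, 0, 0, 0],
  [-0.3, -3.6, 7.5, 4.6, 0, 0, 0],
  [-0.3, -3.6, 7.5, 4.6, 0, 0, 0],
])

```text
time_s: 7.35
tool_pos: [0.3962, 0.3437, -0.0322]
orientation: [-0.0, -0.247, 0.969, -0.0]
wrist_force: [-0.5, 0.2, 0.4]
grip_width: 0.649
```

```bash
python3 - <<'E'
from h import *
plan((.397,.3445,-.034,118.6))
c=r.capture("scene");crop(c,350,90,80,80,7,"o.png")
E
```

```text
t 7.35 pos [ 0.3962  0.3437 -0.0322] jaw 118.59 q [ 0.71  0.5   1.99 -0.    0.65 -1.36] F [-0.5  0.2  0.4] w 59.7
shift cm [-0.1   0.03  0.18] turn [-0.  -0.1 -0. ]
```

View pics/o.png

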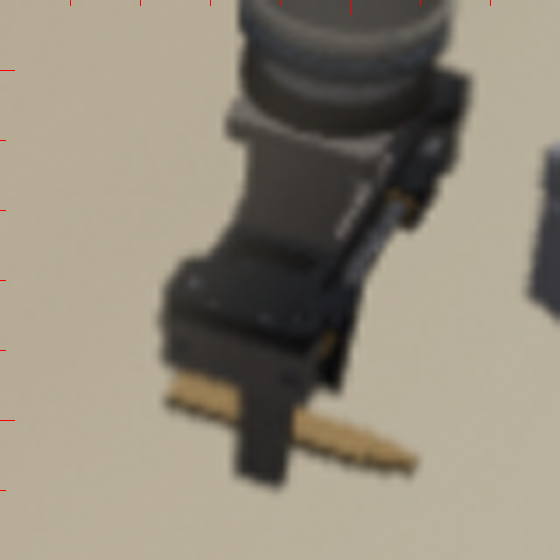

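The fingers now straddle marker 1. Closing.

>>> apply_moves([
  [1, 0, 0, 0.1, 0, 0, 0],
  [1, 0, 0, 0.1, 0, 0, 0],
  [1, 0, 0, 0.1, 0, 0, 0],
  [1, 0, 0, 0.1, 0, 0, 0],
  [1, 0, 0, 0.1, 0, 0, 0],
  [1, 0, 0, 0.1, 0, 0, 0],
  [1, 0, 0, 0.1, 0, 0, 0],
])

```text
time_s: 8.1
tool_pos: [0.3965, 0.3444, -0.0327]
orientation: [0.0, -0.247, 0.969, 0.0]
wrist_force: [-0.1, 0.6, 1.8]
grip_width: 0.189
```

>>> apply_moves([
  [1, 0, 0, -2, 0, 0, 0],
  [1, 0, 0, -5, 0, 0, 0],
  [1, 0, 0, -8, 0, 0, 0],
  [1, 0, 0, -10, 0, 0, 0],
  [1, 0, 0, -10, 0, 0, 0],
  [1, 0, 0, -10, 0, 0, 0],
])

```text
time_s: 8.7
tool_pos: [0.3965, 0.3443, 0.0671]
orientation: [0.0, -0.247, 0.969, 0.0]
wrist_force: [-0.1, 0.7, -0.5]
grip_width: 0.194
```

```bash
python3 - <<'E'
from h import *
plan((.682,.0055,.06,-8.8))
c=r.capture("scene");crop(c,350,70,80,80,7,"p.png")
E
```

```text
t 8.7 pos [0.3965 0.3443 0.0671] jaw 118.6 q [ 0.71  0.34  1.94 -0.    0.86 -1.36] F [-0.1  0.7 -0.5] w 17.8
shift cm [ -8.85 -43.41   0.71] turn [  0.    0.  127.4]
```

View pics/p.png

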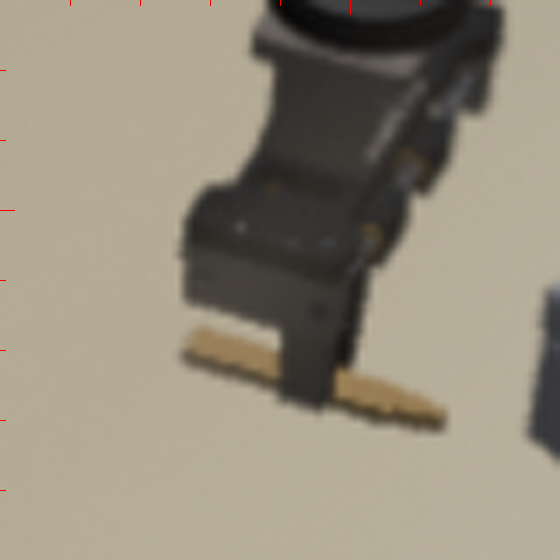

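Marker 1 is held, with a width of 17.8 mm. Carrying it to the box.

>>> apply_moves([
  [1, -1, -5, 0, 0, 0, 8],
  [1, -2, -9.5, 0, 0, 0, 16],
  [1, -3, -14, 0, 0, 0, 24],
  [1, -4, -18.5, 0, 0, 0, 32],
  [1, -5, -23, 0, 0, 0, 40],
  [1, -6, -27.5, 0, 0, 0, 48],
  [1, -6.5, -32, 0, 0, 0, 56],
  [1, -7.5, -36.5, 0, 0, 0, 64],
  [1, -8.2, -40, 0, 0, 0, 72],
  [1, -8.8, -43.4, 0, 0, 0, 80],
])

```text
time_s: 9.75
tool_pos: [0.6813, 0.0036, 0.0649]
orientation: [-0.001, 0.437, 0.9, -0.001]
wrist_force: [0.2, 0.5, 0.1]
grip_width: 0.194
```

```bash
python3 - <<'E'
from h import *
plan((.682,.0055,.02,-8.8))
E
```

```text
t 9.75 pos [0.6813 0.0036 0.0649] jaw 38.23 q [ 0.    0.55  1.59  0.    1.   -0.66] F [0.2 0.5 0.1] w 17.8
shift cm [0.1  0.18 4.49] turn [-0.2 -0.  47. ]
```

>>> apply_moves([
  [1, 0, 0, 0, 0, 0, 8],
  [1, 0.1, 0.1, 0, 0, 0, 16],
  [1, 0.1, 0.2, 1, 0, 0, 24],
  [1, 0.1, 0.2, 2, 0, 0, 32],
  [1, 0.1, 0.2, 3, 0, 0, 40],
  [1, 0.1, 0.2, 4, 0, 0, 47],
  [1, 0.1, 0.2, 4.5, 0, 0, 47],
  [1, 0.1, 0.2, 4.5, 0, 0, 47],
  [1, 0.1, 0.2, 4.5, 0, 0, 47],
])

```text
time_s: 10.65
tool_pos: [0.6821, 0.0074, 0.0217]
orientation: [-0.0, 0.756, 0.654, -0.0]
wrist_force: [0.1, -0.2, 1.6]
grip_width: 0.187
```

```bash
python3 - <<'E'
from h import *
plan((.682,.0055,-.0255,-8.8))
c=r.capture("scene");crop(c,290,170,140,130,5,"q.png")
E
```

```text
t 10.65 pos [0.6821 0.0074 0.0217] jaw -8.24 q [0.01 0.6  1.61 0.   0.93 0.15] F [ 0.1 -0.2  1.6] w 17.2
shift cm [-0.19  0.02  4.72] turn [-0.   0.   0.6]
```

View pics/q.png

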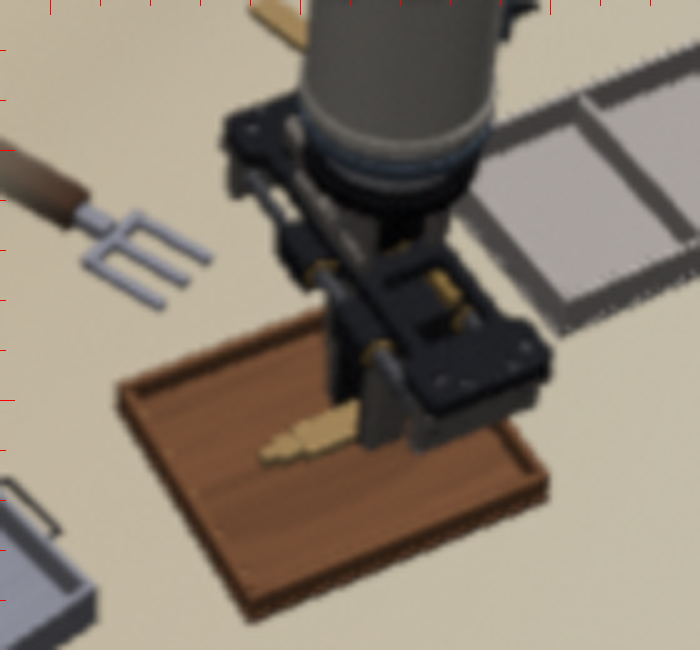

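The marker is over the box interior and parallel to its y. I'll lower it in two stages and watch the force.

>>> apply_moves([
  [1, -0.2, 0, 1.5, 0, 0, 0.5],
  [1, -0.2, 0, 3, 0, 0, 0.5],
  [1, -0.2, 0, 3.8, 0, 0, 0.5],
  [1, -0.2, 0, 4.2, 0, 0, 0.5],
  [1, -0.2, 0, 4.2, 0, 0, 0.5],
])

```text
time_s: 11.2
tool_pos: [0.6814, 0.0054, -0.0209]
orientation: [-0.001, 0.76, 0.65, -0.001]
wrist_force: [-0.3, -1.1, 0.6]
grip_width: 0.193
```

>>> apply_moves([
  [1, 0, 0, 0.1, 0, 0, 0],
  [1, 0, 0, 0.3, 0, 0, 0],
  [1, 0, 0, 0.4, 0, 0, 0],
  [1, 0, 0, 0.4, 0, 0, 0],
])

```text
time_s: 11.6
tool_pos: [0.6822, 0.0054, -0.0237]
orientation: [0.0, 0.76, 0.65, 0.0]
wrist_force: [0.3, -0.2, -0.3]
grip_width: 0.193
```

```bash
python3 - <<'E'
from h import *
plan()
c=r.capture("scene");crop(c,290,170,140,130,5,"s.png")
E
```

```text
t 11.6 pos [ 0.6822  0.0054 -0.0237] jaw -8.9 q [ 0.01  0.66  1.63 -0.    0.85  0.16] F [ 0.3 -0.2 -0.3] w 17.8
```

View pics/s.png

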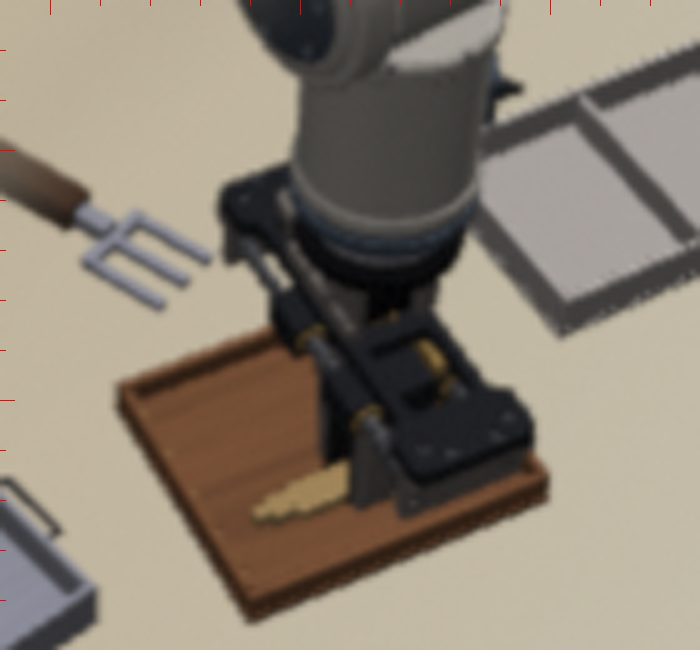

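>>> apply_moves([
  [1, 0, 0, 0.1, 0, 0, 0],
  [1, 0, 0, 0.2, 0, 0, 0],
  [1, 0, 0, 0.2, 0, 0, 0],
])

```text
time_s: 11.95
tool_pos: [0.682, 0.0054, -0.026]
orientation: [-0.0, 0.76, 0.65, -0.0]
wrist_force: [-0.3, 0.1, -0.3]
grip_width: 0.192
```

>>> apply_moves([
  [0.3, 0, 0, 0, 0, 0, 0],
  [0.3, 0, 0, 0, 0, 0, 0],
  [0.3, 0, 0, 0, 0, 0, 0],
  [0.3, 0, 0, -1, 0, 0, 0],
  [0.3, 0, 0, -4, 0, 0, 0],
  [0.3, 0, 0, -8, 0, 0, 0],
  [0.3, 0, 0, -10, 0, 0, 0],
  [0.3, 0, 0, -10, 0, 0, 0],
])

```text
time_s: 12.75
tool_pos: [0.6849, 0.0054, 0.0787]
orientation: [0.002, 0.76, 0.65, 0.003]
wrist_force: [0.9, 1.0, 0.3]
grip_width: 0.354
```

```bash
python3 - <<'E'
from h import *
plan((.433,.1792,.04,97.8),(.433,.1792,.04,-82.2))
c=r.capture("scene");crop(c,290,170,140,130,5,"t.png")
E
```

```text
t 12.75 pos [0.6849 0.0054 0.0787] jaw -8.9 q [ 0.01  0.54  1.58 -0.    1.02  0.16] F [0.9 1.  0.3] w 32.6
shift cm [ 13.27 -27.6    3.7 ] turn [   0.3    0.3 -106.7]
shift cm [ 13.27 -27.6    3.7 ] turn [ 0.3 -0.3 73.3]
```

View pics/t.png

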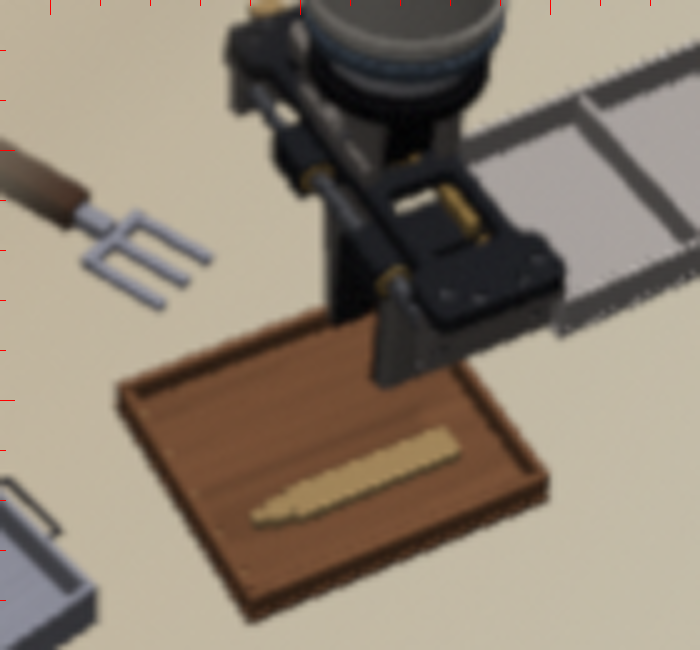

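Marker 1 lies flat in the box, at about (361,266) in scene pixels. On to marker 2.

>>> apply_moves([
  [-0.3, 2, -4, 0, 0, 0, 8],
  [-0.3, 4, -8, 0, 0, 0, 16],
  [-0.3, 6, -12.5, 0, 0, 0, 24],
  [-0.3, 8, -17, 1, 0, 0, 32],
  [-0.3, 10, -21, 2, 0, 0, 40],
  [-0.3, 12, -25, 3, 0, 0, 48],
  [-0.3, 13.3, -27.6, 3.7, 0, 0, 56],
  [-0.3, 13.3, -27.6, 3.7, 0, 0, 64],
  [-0.3, 13.3, -27.6, 3.7, 0, 0, 73],
  [-0.3, 13.3, -27.6, 3.7, 0, 0, 73],
])

```text
time_s: 13.8
tool_pos: [0.4288, 0.1793, 0.0363]
orientation: [0.0, 0.998, 0.07, -0.001]
wrist_force: [-0.5, 0.4, 0.6]
grip_width: 0.653
```

```bash
python3 - <<'E'
from h import *
plan((.4335,.1793,.0,-82.),(.4335,.1793,-.033,-82.))
E
```

```text
t 13.8 pos [0.4288 0.1793 0.0363] jaw -82.01 q [ 0.39  0.31  2.09 -0.    0.75  1.82] F [-0.5  0.4  0.6] w 60.1
shift cm [0.47 0.07 3.62] turn [ 0.   0.1 -0. ]
shift cm [0.47 0.06 6.92] turn [ 0.   0.1 -0. ]
```

>>> apply_moves([
  [-0.3, 0.3, 0, 2, 0, 0, 0],
  [-0.3, 0.3, 0, 4, 0, 0, 0],
  [-0.3, 0.3, 0, 6, 0, 0, 0],
  [-0.3, 0.3, 0, 6.6, 0, 0, 0],
  [-0.3, 0.3, 0, 6.7, 0, 0, 0],
  [-0.3, 0.3, 0, 6.7, 0, 0, 0],
])

```text
time_s: 14.4
tool_pos: [0.4331, 0.1798, -0.0296]
orientation: [0.0, 0.997, 0.071, -0.0]
wrist_force: [-0.7, 0.1, -0.4]
grip_width: 0.65
```

```bash
python3 - <<'E'
from h import *
plan((.4335,.1793,-.033,-82.))
c=r.capture("scene");crop(c,310,120,100,90,6,"u.png")
E
```

```text
t 14.4 pos [ 0.4331  0.1798 -0.0296] jaw -81.83 q [ 0.39  0.44  2.11 -0.    0.59  1.82] F [-0.7  0.1 -0.4] w 59.8
shift cm [0.04 0.06 0.34] turn [0.  0.  0.2]
```

View pics/u.png

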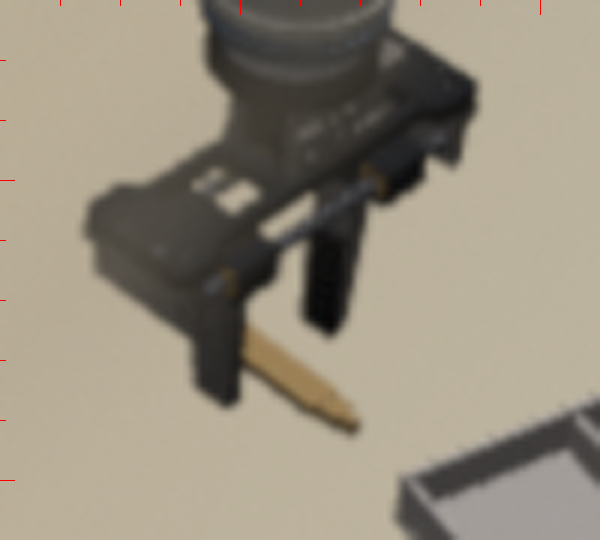

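The fingers straddle marker 2. Grip and lift next.

>>> apply_moves([
  [-0.3, 0, 0, 0.3, 0, 0, 0],
  [1, 0, 0, 0.3, 0, 0, 0],
  [1, 0, 0, 0.3, 0, 0, 0],
  [1, 0, 0, 0.3, 0, 0, 0],
  [1, 0, 0, 0.3, 0, 0, 0],
  [1, 0, 0, 0.3, 0, 0, 0],
  [1, 0, 0, 0.3, 0, 0, 0],
  [1, 0, 0, 0.3, 0, 0, 0],
])

```text
time_s: 15.25
tool_pos: [0.433, 0.1799, -0.0328]
orientation: [-0.0, 0.998, 0.071, 0.0]
wrist_force: [0.2, -0.1, 1.2]
grip_width: 0.191
```

>>> apply_moves([
  [1, 0, 0, -2, 0, 0, 0],
  [1, 0, 0, -5, 0, 0, 0],
  [1, 0, 0, -8, 0, 0, 0],
  [1, 0, 0, -10, 0, 0, 0],
  [1, 0, 0, -10, 0, 0, 0],
  [1, 0, 0, -10, 0, 0, 0],
])

```text
time_s: 15.85
tool_pos: [0.433, 0.18, 0.0671]
orientation: [-0.0, 0.998, 0.071, 0.0]
wrist_force: [0.1, 1.3, -1.0]
grip_width: 0.19
```

```bash
python3 - <<'E'
from h import *
plan((.626,.014,.06,-8.8))
E
```

```text
t 15.85 pos [0.433  0.18   0.0671] jaw -81.9 q [0.39 0.26 2.06 0.   0.82 1.82] F [ 0.1  1.3 -1. ] w 17.4
shift cm [16.77 19.15  0.72] turn [  0.   -0.  -73.1]
```

>>> apply_moves([
  [1, 2.5, 3, 0, 0, 0, -8],
  [1, 5, 6, 0, 0, 0, -16],
  [1, 7.5, 9, 0, 0, 0, -24],
  [1, 10, 12, 0, 0, 0, -32],
  [1, 12.5, 15, 0, 0, 0, -40],
  [1, 15, 17.5, 0, 0, 0, -48],
  [1, 16.8, 19.1, 0, 0, 0, -56],
  [1, 16.8, 19.1, 0.7, 0, 0, -64],
  [1, 16.8, 19.1, 0.7, 0, 0, -73],
  [1, 16.8, 19.1, 0.7, 0, 0, -73],
])

```text
time_s: 16.85
tool_pos: [0.6249, 0.0142, 0.0578]
orientation: [-0.001, 0.759, 0.651, -0.001]
wrist_force: [-0.0, 0.2, -0.1]
grip_width: 0.191
```

```bash
python3 - <<'E'
from h import *
plan((.626,.014,-.0255,-8.8))
c=r.capture("scene");crop(c,290,170,140,130,5,"v.png")
E
```

```text
t 16.85 pos [0.6249 0.0142 0.0578] jaw -8.78 q [0.02 0.49 1.73 0.   0.93 0.17] F [-0.   0.2 -0.1] w 17.6
shift cm [-0.    0.14  8.33] turn [-0.2  0.   0. ]
```

View pics/v.png

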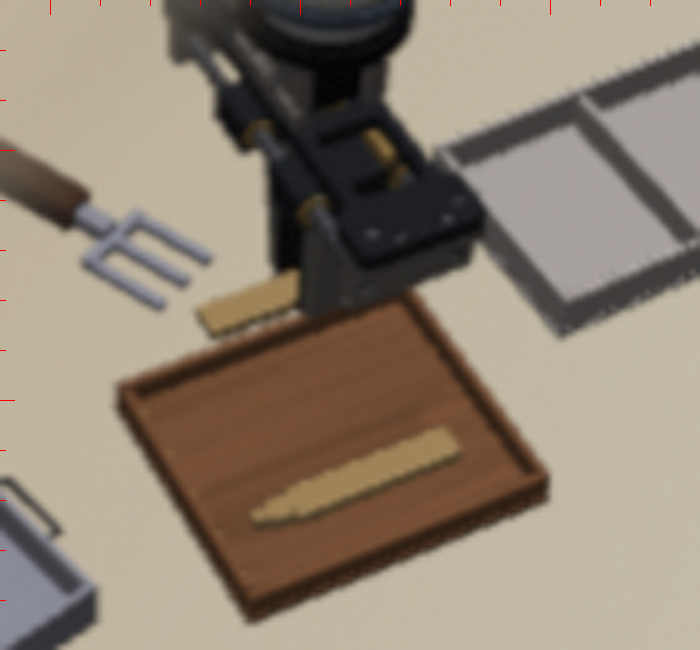

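The marker hangs over the rear half of the box. Lowering.

>>> apply_moves([
  [1, 0, 0.1, 3, 0, 0, 0],
  [1, 0, 0.1, 5, 0, 0, 0],
  [1, 0, 0.1, 7, 0, 0, 0],
  [1, 0, 0.1, 7.8, 0, 0, 0],
  [1, 0, 0.1, 7.8, 0, 0, 0],
  [1, 0, 0.1, 8.1, 0, 0, 0],
  [1, 0, 0.1, 8.3, 0, 0, 0],
  [1, 0, 0.1, 8.3, 0, 0, 0],
  [1, 0, 0.1, 8.3, 0, 0, 0],
])

```text
time_s: 17.8
tool_pos: [0.6276, 0.0144, -0.0223]
orientation: [0.0, 0.76, 0.65, 0.0]
wrist_force: [1.5, -0.7, 0.2]
grip_width: 0.191
```

```bash
python3 - <<'E'
from h import *
plan((.626,.014,-.0265,-8.8))
c=r.capture("scene");crop(c,290,170,140,130,5,"v2.png")
E
```

```text
t 17.8 pos [ 0.6276  0.0144 -0.0223] jaw -8.92 q [ 0.02  0.6   1.76 -0.    0.79  0.18] F [ 1.5 -0.7  0.2] w 17.6
shift cm [-0.06 -0.15  0.42] turn [ 0.  -0.  -0.1]
```

View pics/v2.png

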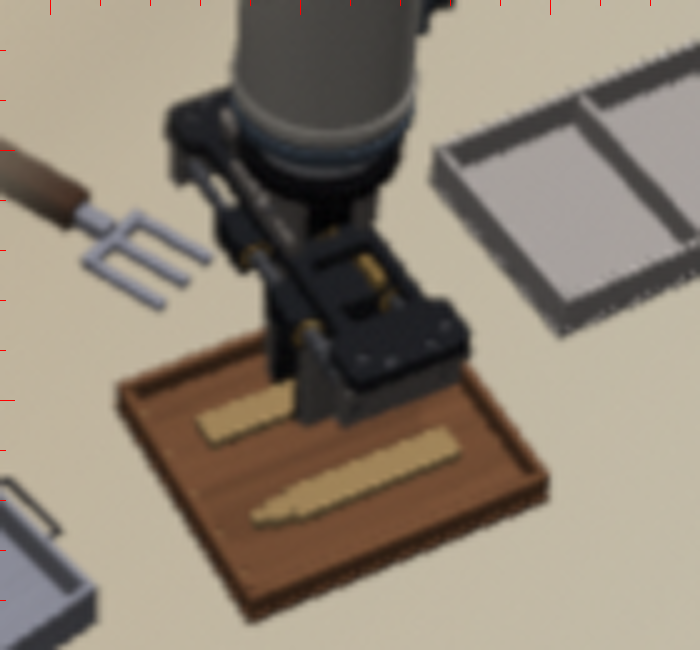

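>>> apply_moves([
  [1, 0, 0, 0.2, 0, 0, 0],
  [1, 0, 0, 0.35, 0, 0, 0],
  [1, 0, 0, 0.35, 0, 0, 0],
])

```text
time_s: 18.15
tool_pos: [0.627, 0.0143, -0.0266]
orientation: [-0.0, 0.76, 0.65, -0.0]
wrist_force: [-0.1, 0.3, 0.0]
grip_width: 0.191
```

>>> apply_moves([
  [0.3, 0, 0, 0, 0, 0, 0],
  [0.3, 0, 0, 0, 0, 0, 0],
  [0.3, 0, 0, 0, 0, 0, 0],
  [0.3, 0, 0, -1, 0, 0, 0],
  [0.3, 0, 0, -4, 0, 0, 0],
  [0.3, 0, 0, -8, 0, 0, 0],
  [0.3, 0, 0, -10, 0, 0, 0],
  [0.3, 0, 0, -10, 0, 0, 0],
])

```text
time_s: 18.95
tool_pos: [0.6299, 0.0144, 0.078]
orientation: [0.002, 0.76, 0.65, 0.003]
wrist_force: [0.1, -0.3, -0.5]
grip_width: 0.351
```

```bash
python3 - <<'E'
from h import *
plan((.4455,-.0073,.04,-73.6),(.4455,-.0073,-.032,-73.6))
c=r.capture("scene");crop(c,270,170,140,130,5,"v3.png")
np.set_printoptions(precision=4,suppress=True)
print(w2pix(c,[(.4455,-.0073,.02)]))
E
```

```text
t 18.95 pos [0.6299 0.0144 0.078 ] jaw -8.9 q [ 0.02  0.46  1.71 -0.    0.96  0.18] F [ 0.1 -0.3 -0.5] w 32.3
shift cm [ -5.   -17.91   3.68] turn [ 0.3 -0.3 64.7]
shift cm [ -5.01 -17.95  10.88] turn [ 0.3 -0.3 64.7]
[[301.5755 207.3891]]
```

View pics/v3.png

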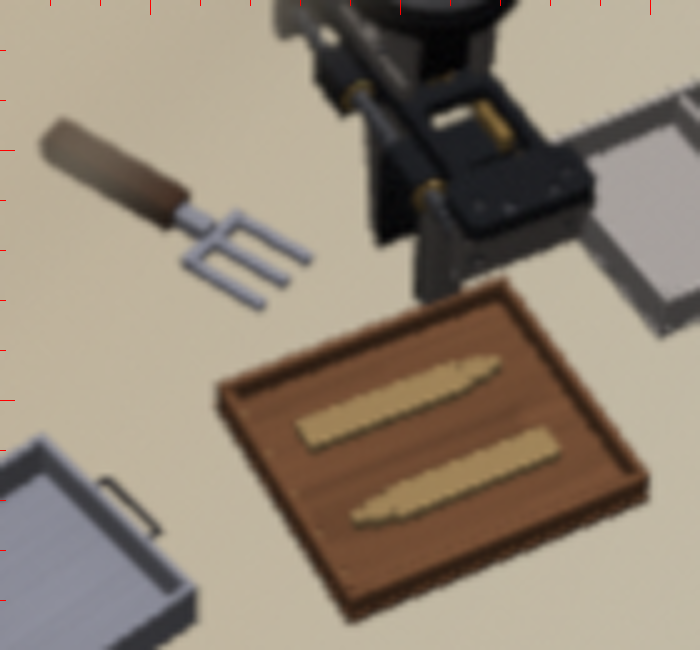

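Both markers lie flat side by side. Next is the fork, gripping the handle about 6 mm behind mid-length.

>>> apply_moves([
  [-0.3, -1, -4, 0, 0, 0, 8],
  [-0.3, -2, -8, 0, 0, 0, 16],
  [-0.3, -3.5, -12, 0, 0, 0, 24],
  [-0.3, -5, -16, 1, 0, 0, 32],
  [-0.3, -5, -18.2, 2, 0, 0, 40],
  [-0.3, -5, -18.2, 3, 0, 0, 48],
  [-0.3, -5, -18.2, 3.7, 0, 0, 56],
  [-0.3, -5, -18.2, 3.7, 0, 0, 64.5],
  [-0.3, -5, -18.2, 3.7, 0, 0, 64.5],
  [-0.3, -5, -18.2, 3.7, 0, 0, 64.5],
])

```text
time_s: 20.0
tool_pos: [0.4391, -0.0069, 0.0362]
orientation: [-0.0, 0.989, 0.147, -0.001]
wrist_force: [0.2, -1.0, 0.2]
grip_width: 0.651
```

```bash
python3 - <<'E'
from h import *
plan((.4425,-.0082,-.032,-73.6))
E
```

```text
t 20.0 pos [ 0.4391 -0.0069  0.0362] jaw -73.15 q [-0.02  0.28  2.14 -0.    0.73  1.26] F [ 0.2 -1.   0.2] w 59.9
shift cm [0.3  0.23 6.82] turn [-0.   0.1  0.5]
```

>>> apply_moves([
  [-0.3, 0.3, 0.1, 2, 0, 0, 0.5],
  [-0.3, 0.3, 0.1, 4, 0, 0, 0.5],
  [-0.3, 0.3, 0.1, 6, 0, 0, 0.5],
  [-0.3, 0.3, 0.1, 6.6, 0, 0, 0.5],
  [-0.3, 0.3, 0.1, 6.6, 0, 0, 0.5],
])

```text
time_s: 20.5
tool_pos: [0.442, -0.007, -0.0299]
orientation: [-0.0, 0.99, 0.141, -0.001]
wrist_force: [0.4, -0.2, -0.4]
grip_width: 0.647
```

```bash
python3 - <<'E'
from h import *
plan((.4425,-.0082,-.032,-73.6))
c=r.capture("scene");crop(c,250,150,100,90,6,"w.png")
E
```

```text
t 20.5 pos [ 0.442  -0.007  -0.0299] jaw -73.78 q [-0.02  0.41  2.16 -0.    0.57  1.27] F [ 0.4 -0.2 -0.4] w 59.6
shift cm [0.01 0.13 0.21] turn [-0.   0.1 -0.2]
```

View pics/w.png

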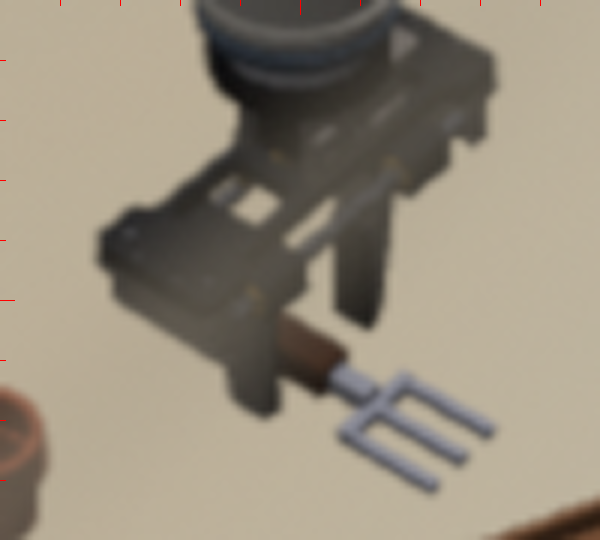

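The fork handle is between the fingers. I'll close at 30 N and lift.

>>> apply_moves([
  [-0.3, 0, 0.1, 0.2, 0, 0, 0],
  [1, 0, 0.1, 0.2, 0, 0, 0],
  [1, 0, 0.1, 0.2, 0, 0, 0],
  [1, 0, 0.1, 0.2, 0, 0, 0],
  [1, 0, 0.1, 0.2, 0, 0, 0],
  [1, 0, 0.1, 0.2, 0, 0, 0],
  [1, 0, 0.1, 0.2, 0, 0, 0],
  [1, 0, 0.1, 0.2, 0, 0, 0],
], grip_force=30)

```text
time_s: 21.35
tool_pos: [0.4432, -0.0079, -0.0312]
orientation: [0.0, 0.99, 0.14, 0.0]
wrist_force: [-1.2, 0.1, 3.4]
grip_width: 0.237
```

>>> apply_moves([
  [1, 0, 0, -2, 0, 0, 0],
  [1, 0, 0, -5, 0, 0, 0],
  [1, 0, 0, -8, 0, 0, 0],
  [1, 0, 0, -11, 0, 0, 0],
  [1, 0, 0, -12, 0, 0, 0],
  [1, 0, 0, -12, 0, 0, 0],
])

```text
time_s: 21.95
tool_pos: [0.444, -0.008, 0.0895]
orientation: [0.0, 0.99, 0.14, 0.001]
wrist_force: [-0.7, 0.9, -1.0]
grip_width: 0.235
```

```bash
python3 - <<'E'
from h import *
# fork grip 6mm behind origin; fork +x will point along tin +y after turn -> grip point offset -6mm along y
a=np.radians(4.6);ct=np.array([.6196,-.2394]);g=ct-.006*np.array([-np.sin(a),np.cos(a)]);print(g)
plan((g[0],g[1],.085,4.6),(g[0],g[1],.02,4.6))
c=r.capture("scene");crop(c,250,110,130,110,6,"x.png")
E
```

```text
[ 0.62008119 -0.24538067]
t 21.95 pos [ 0.444  -0.008   0.0895] jaw -73.9 q [-0.02  0.19  2.09 -0.    0.86  1.27] F [-0.7  0.9 -1. ] w 21.7
shift cm [10.33 27.69  0.5 ] turn [  0.1  -0.1 -78.5]
shift cm [10.32 27.68  7.  ] turn [  0.1  -0.1 -78.5]
```

View pics/x.png

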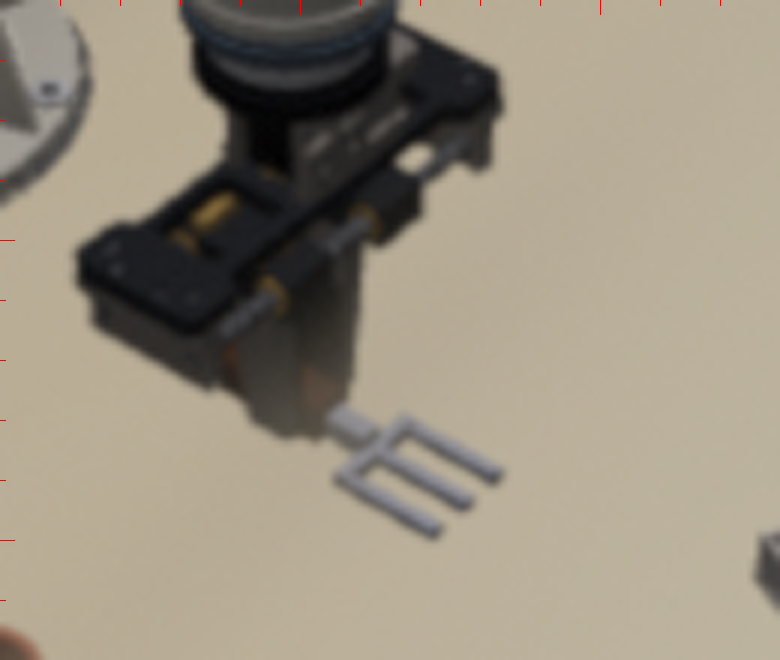

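The fork is held level, with a width of 21.7 mm. I'll carry it to the tin tray.

>>> apply_moves([
  [1, 1.5, 4, 0, 0, 0, -8],
  [1, 3, 8, 0, 0, 0, -16],
  [1, 4.5, 12, 0, 0, 0, -24],
  [1, 6, 16, 0, 0, 0, -32],
  [1, 7.5, 20, 0, 0, 0, -40],
  [1, 9, 24, 0, 0, 0, -48],
  [1, 10.2, 27.6, 0, 0, 0, -56],
  [1, 10.2, 27.6, 0, 0, 0, -64],
  [1, 10.2, 27.6, 0, 0, 0, -72],
  [1, 10.2, 27.6, 0, 0, 0, -78.5],
])

```text
time_s: 23.0
tool_pos: [0.6162, -0.2447, 0.0852]
orientation: [-0.002, 0.676, 0.737, -0.001]
wrist_force: [-0.6, 0.1, -1.7]
grip_width: 0.24
```

>>> apply_moves([
  [1, 0, 0, 0, 0, 0, 0],
  [1, 0, 0, 2, 0, 0, 0],
  [1, 0, 0, 4, 0, 0, 0],
  [1, 0, 0, 5, 0, 0, 0],
  [1, 0, 0, 5, 0, 0, 0],
])

```text
time_s: 23.5
tool_pos: [0.6159, -0.2441, 0.0361]
orientation: [-0.002, 0.679, 0.734, -0.001]
wrist_force: [0.7, 0.2, -1.1]
grip_width: 0.233
```

```bash
python3 - <<'E'
from h import *
plan((.620,-.2454,-.0225,4.6),(.620,-.2454,-.0265,4.6))
c=r.capture("scene");crop(c,190,200,140,140,5,"y.png")
E
```

```text
t 23.5 pos [ 0.6159 -0.2441  0.0361] jaw 4.49 q [-0.38  0.56  1.65 -0.    0.93 -0.46] F [ 0.7  0.2 -1.1] w 21.5
shift cm [-0.18  0.42  5.85] turn [-0.2 -0.1 -0.1]
shift cm [-0.18  0.42  6.25] turn [-0.2 -0.1 -0.1]
```

View pics/y.png

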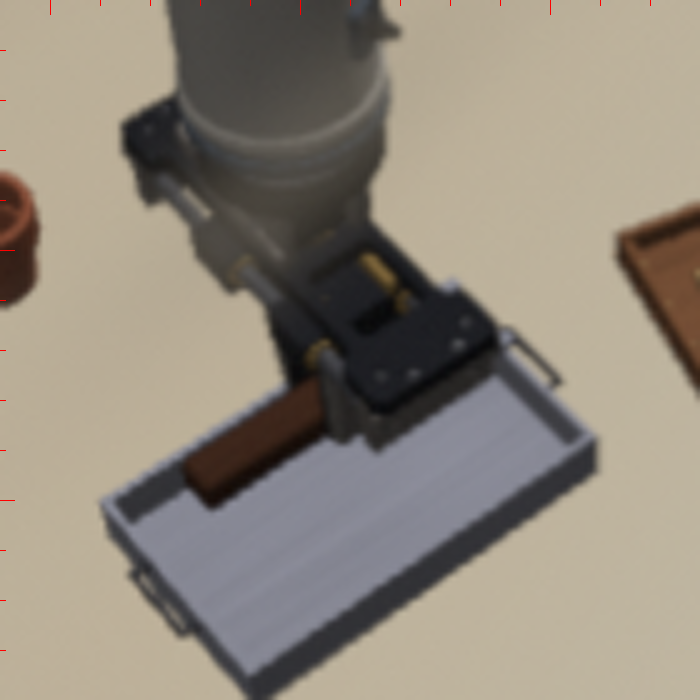

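The fork lies along the tray's y above it. Lowering.

>>> apply_moves([
  [1, -0.2, 0.3, 2, 0, 0, 0],
  [1, -0.2, 0.3, 4, 0, 0, 0],
  [1, -0.2, 0.3, 5, 0, 0, 0],
  [1, -0.2, 0.3, 5.6, 0, 0, 0],
  [1, -0.2, 0.3, 5.9, 0, 0, 0],
  [1, -0.2, 0.3, 5.9, 0, 0, 0],
  [1, -0.2, 0.3, 5.9, 0, 0, 0],
])

```text
time_s: 24.25
tool_pos: [0.6213, -0.2468, -0.0195]
orientation: [0.001, 0.678, 0.735, 0.0]
wrist_force: [1.2, -0.9, -1.0]
grip_width: 0.239
```

```bash
python3 - <<'E'
from h import *
plan((.620,-.2454,-.0268,4.6))
c=r.capture("scene");crop(c,190,200,140,140,5,"z.png")
E
```

```text
t 24.25 pos [ 0.6213 -0.2468 -0.0195] jaw 4.59 q [-0.38  0.64  1.66 -0.    0.84 -0.46] F [ 1.2 -0.9 -1. ] w 22.0
shift cm [ 0.15 -0.12  0.73] turn [ 0.1  0.  -0. ]
```

View pics/z.png

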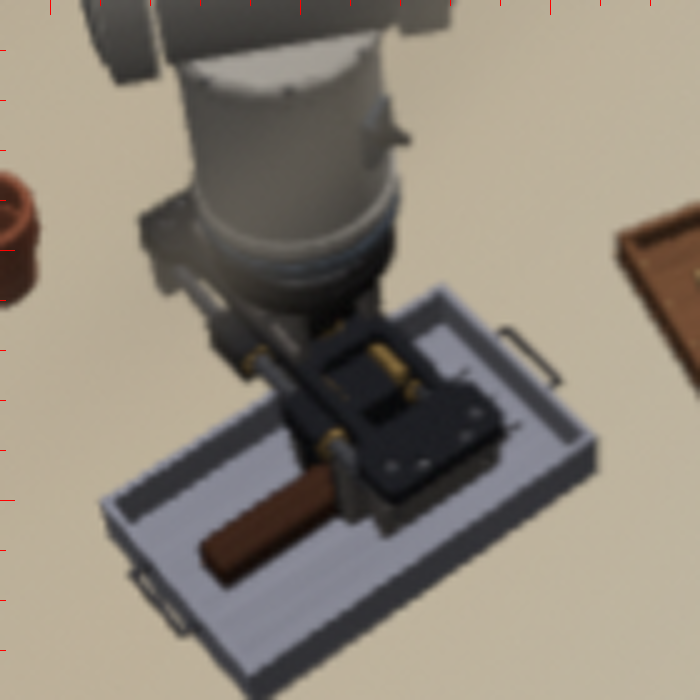

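>>> apply_moves([
  [1, 0, 0, 0.3, 0, 0, 0],
  [1, 0, 0, 0.5, 0, 0, 0],
  [1, 0, 0, 0.5, 0, 0, 0],
  [1, 0, 0, 0.5, 0, 0, 0],
])

```text
time_s: 24.7
tool_pos: [0.6207, -0.2466, -0.0254]
orientation: [-0.0, 0.678, 0.735, -0.0]
wrist_force: [0.7, 0.7, -1.4]
grip_width: 0.236
```

>>> apply_moves([
  [1, 0, 0, 0.1, 0, 0, 0],
  [1, 0, 0, 0.15, 0, 0, 0],
  [0, 0, 0, 0.15, 0, 0, 0],
  [0, 0, 0, 0.15, 0, 0, 0],
  [0, 0, 0, 0.15, 0, 0, 0],
  [0, 0, 0, -1, 0, 0, 0],
  [0, 0, 0, -4, 0, 0, 0],
  [0, 0, 0, -8, 0, 0, 0],
  [0, 0, 0, -12, 0, 0, 0],
  [0, 0, 0, -12, 0, 0, 0],
])

```text
time_s: 25.7
tool_pos: [0.6247, -0.2481, 0.1019]
orientation: [0.005, 0.678, 0.735, 0.002]
wrist_force: [1.0, -0.6, -0.2]
grip_width: 0.503
```

```bash
python3 - <<'E'
from h import *
# pot1 top (.4344,-.1628); scene (.4297,-.1595)
plan((.433,-.162,.04,-15),(.433,-.162,-.008,-15))
c=r.capture("scene");crop(c,160,190,170,150,4,"aa.png")
t=r.capture("top");crop(t,340,160,110,140,5,"ab.png")
E
```

```text
t 25.7 pos [ 0.6247 -0.2481  0.1019] jaw 4.6 q [-0.38  0.49  1.6   0.    1.04 -0.46] F [ 1.  -0.6 -0.2] w 46.3
shift cm [ 10.15 -18.48   5.97] turn [ 0.6  0.2 19.6]
shift cm [ 10.17 -18.52  10.77] turn [ 0.6  0.2 19.6]
```

View pics/aa.png

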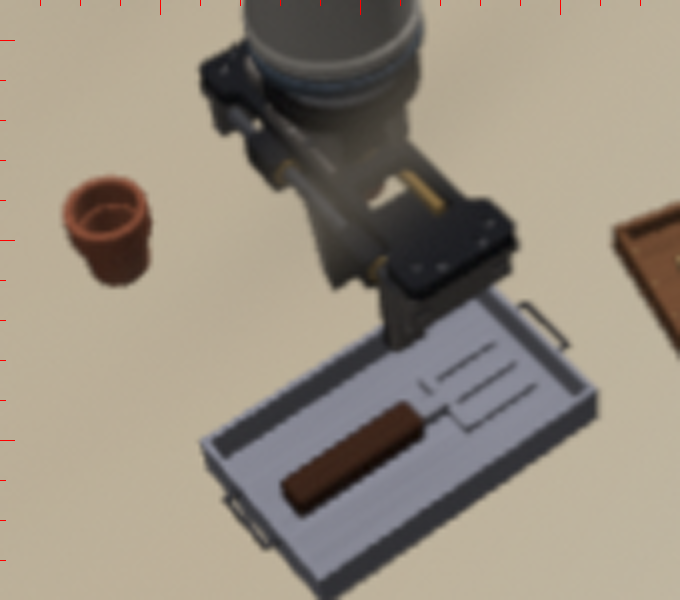

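View pics/ab.png

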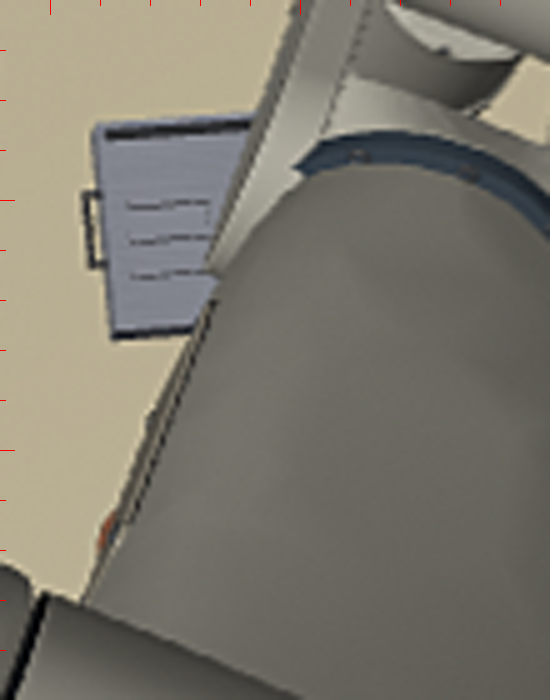

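The fork is flat in the tin tray. Next is pot A. I'll grip it with the jaw along the seed tray's x so it needs no turning later.

>>> apply_moves([
  [-1, 2, -4, 0, 0, 0, 5],
  [-1, 4.5, -8, 0, 0, 0, 11],
  [-1, 7, -13, 0, 0, 0, 11],
  [-1, 9, -17, 0, 0, 0, 11],
  [-1, 10.2, -18.7, 1, 0, 0, 11],
  [-1, 10.2, -18.7, 3, 0, 0, 11],
  [-1, 10.2, -18.7, 4, 0, 0, 11],
  [-1, 10.2, -18.7, 4, 0, 0, 11],
  [-1, 10.2, -18.7, 4, 0, 0, 11],
])

```text
time_s: 26.7
tool_pos: [0.4263, -0.16, 0.0544]
orientation: [-0.001, 0.746, 0.666, -0.0]
wrist_force: [0.5, -0.3, 0.8]
grip_width: 1.001
```

```bash
python3 - <<'E'
from h import *
plan((.433,-.162,-.008,-6.3))
c=r.capture("scene");crop(c,190,140,120,120,5,"ac.png")
E
```

```text
t 26.7 pos [ 0.4263 -0.16    0.0544] jaw -6.41 q [-0.36  0.27  2.09 -0.    0.78 -0.25] F [ 0.5 -0.3  0.8] w 92.0
shift cm [-0.13  0.69  6.24] turn [-0.1 -0.  -0.1]
```

View pics/ac.png

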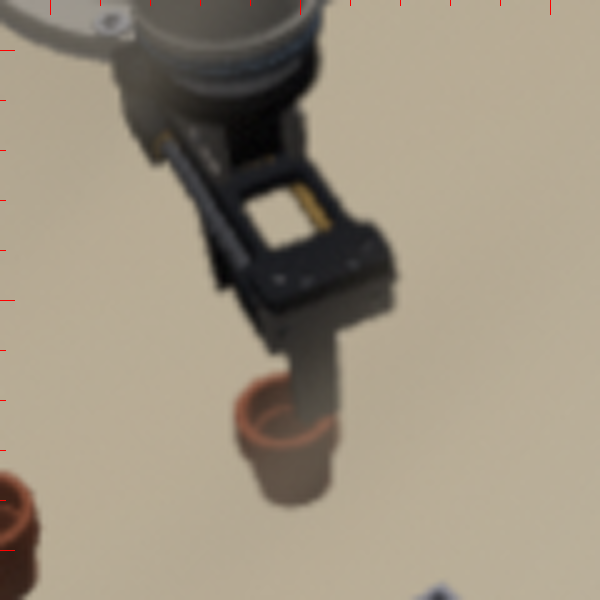

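>>> apply_moves([
  [-1, -0.1, 0.6, 1, 0, 0, 0],
  [-1, -0.1, 0.6, 2, 0, 0, 0],
  [-1, -0.1, 0.6, 3, 0, 0, 0],
  [-1, -0.1, 0.6, 3, 0, 0, 0],
  [-1, -0.1, 0.6, 3, 0, 0, 0],
])

```text
time_s: 27.25
tool_pos: [0.4316, -0.1614, 0.0242]
orientation: [-0.001, 0.745, 0.667, -0.0]
wrist_force: [0.2, 0.3, -0.2]
grip_width: 0.996
```

```bash
python3 - <<'E'
from h import *
plan((.434,-.1625,-.008,-6.3))
c=r.capture("scene");crop(c,190,140,120,120,5,"ad.png")
E
```

```text
t 27.25 pos [ 0.4316 -0.1614  0.0242] jaw -6.4 q [-0.36  0.33  2.1   0.    0.71 -0.25] F [ 0.2  0.3 -0.2] w 91.6
shift cm [-0.09  0.26  3.22] turn [-0.1 -0.  -0.1]
```

View pics/ad.png

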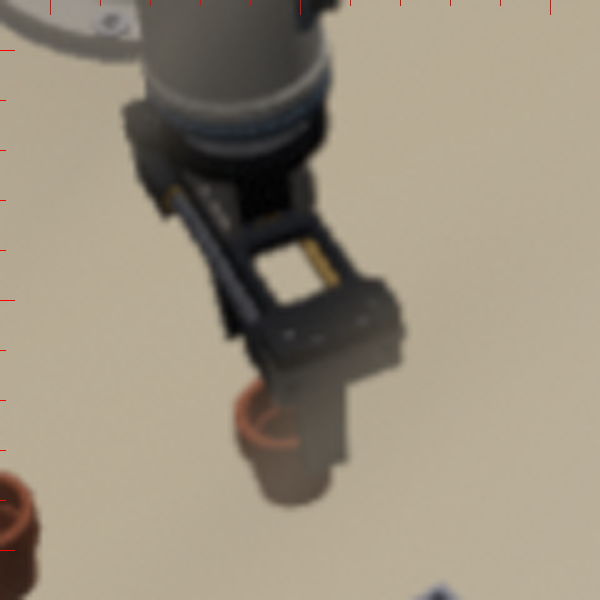

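The near finger stands in front of the pot with clearance. I'll go down to collar height and close.

>>> apply_moves([
  [-1, -0.1, 0.1, 1.5, 0, 0, 0],
  [-1, -0.1, 0.1, 3, 0, 0, 0],
  [-1, -0.1, 0.1, 3.1, 0, 0, 0],
  [-1, -0.1, 0.1, 3.1, 0, 0, 0],
  [0.2, -0.1, 0.1, 3.1, 0, 0, 0],
  [1, -0.1, 0.1, 3.1, 0, 0, 0],
  [1, -0.1, 0.1, 3.1, 0, 0, 0],
  [1, -0.1, 0.1, 3.1, 0, 0, 0],
  [1, -0.1, 0.1, 3.1, 0, 0, 0],
  [1, -0.1, 0.1, 3.1, 0, 0, 0],
], grip_force=15)

```text
time_s: 28.3
tool_pos: [0.4332, -0.1628, -0.0062]
orientation: [0.0, 0.745, 0.667, 0.0]
wrist_force: [-0.2, -0.6, 2.4]
grip_width: 0.558
```

```bash
python3 - <<'E'
from h import *
plan()
c=r.capture("scene");crop(c,190,140,120,120,5,"ae.png")
E
```

```text
t 28.3 pos [ 0.4332 -0.1628 -0.0062] jaw -6.4 q [-0.36  0.38  2.11 -0.    0.64 -0.25] F [-0.2 -0.6  2.4] w 51.3
```

View pics/ae.png

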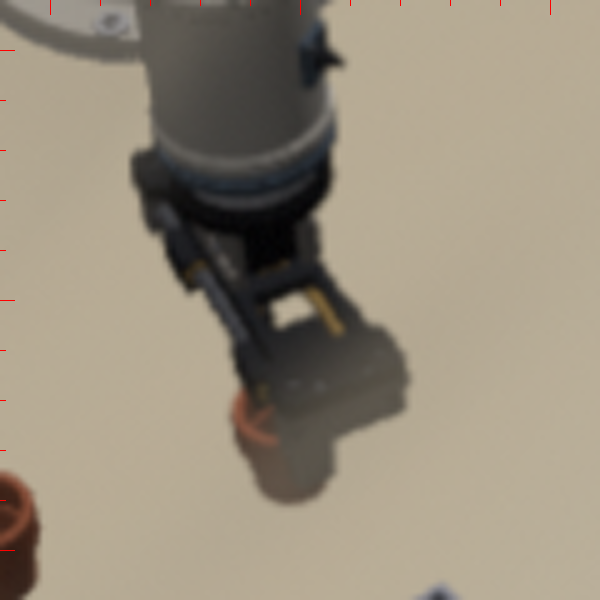

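Pot A is gripped by the collar, with a width of 51.3 mm. I'll lift it and carry it to the +y cell of the seed tray.

>>> apply_moves([
  [1, 0, 0, -1, 0, 0, 0],
  [1, 0, 0, -3, 0, 0, 0],
  [1, 0, 0, -6, 0, 0, 0],
  [1, 0, 0, -9, 0, 0, 0],
  [1, 0, 0, -10, 0, 0, 0],
  [1, 0, 0, -10, 0, 0, 0],
], grip_force=20)

```text
time_s: 28.95
tool_pos: [0.434, -0.1631, 0.0951]
orientation: [0.001, 0.745, 0.667, 0.001]
wrist_force: [-0.1, -0.0, -0.7]
grip_width: 0.558
```

```bash
python3 - <<'E'
from h import *
plan((.6158,.2947,.094,-6.3))
c=r.capture("scene");crop(c,190,120,120,120,5,"af.png")
E
```

```text
t 28.95 pos [ 0.434  -0.1631  0.0951] jaw -6.4 q [-0.36  0.21  2.05 -0.    0.88 -0.25] F [-0.1 -0.  -0.7] w 51.4
shift cm [47.52 12.97  0.11] turn [ 0.2  0.  -0.1]
```

View pics/af.png

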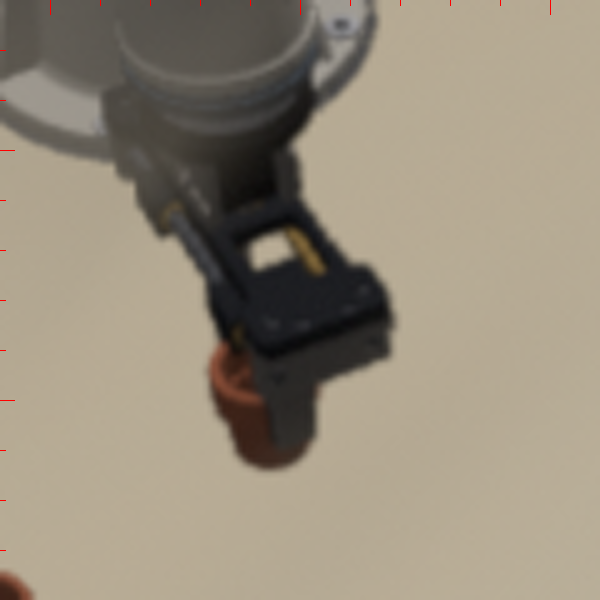

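The pot is lifted and hanging straight. Carrying it across in gentle steps.

>>> apply_moves([
  [1, 2.5, 0.7, 0, 0, 0, 0],
  [1, 6, 1.7, 0, 0, 0, 0],
  [1, 10.5, 3, 0, 0, 0, 0],
  [1, 15, 4.2, 0, 0, 0, 0],
  [1, 19.5, 5.4, 0, 0, 0, 0],
  [1, 24, 6.6, 0, 0, 0, 0],
  [1, 28.5, 7.8, 0, 0, 0, 0],
  [1, 33, 9, 0, 0, 0, 0],
  [1, 37, 10.2, 0, 0, 0, 0],
  [1, 40, 11, 0, 0, 0, 0],
])

```text
time_s: 30.0
tool_pos: [0.5864, 0.2248, 0.0913]
orientation: [-0.001, 0.745, 0.667, -0.001]
wrist_force: [0.6, 0.4, -0.6]
grip_width: 0.556
```

>>> apply_moves([
  [1, 3, 0.8, 0, 0, 0, 0],
  [1, 5.5, 1.5, 0, 0, 0, 0],
  [1, 7, 1.8, 0, 0, 0, 0],
  [1, 7.5, 2, 0, 0, 0, 0],
  [1, 7.5, 2, 2, 0, 0, 0],
  [1, 7.5, 2, 4, 0, 0, 0],
  [1, 7.5, 2, 4, 0, 0, 0],
  [1, 7.5, 2, 4, 0, 0, 0],
])

```text
time_s: 30.8
tool_pos: [0.6145, 0.2938, 0.0533]
orientation: [-0.0, 0.746, 0.666, -0.001]
wrist_force: [0.9, 0.0, 0.2]
grip_width: 0.555
```

```bash
python3 - <<'E'
from h import *
plan((.6158,.2947,-.002,-6.3))
c=r.capture("scene");crop(c,360,110,120,130,5,"ag.png")
E
```

```text
t 30.8 pos [0.6145 0.2938 0.0533] jaw -6.44 q [ 0.44  0.57  1.6  -0.    0.98  0.56] F [0.9 0.  0.2] w 51.1
shift cm [0.1  0.12 5.53] turn [-0.1  0.1 -0.1]
```

View pics/ag.png

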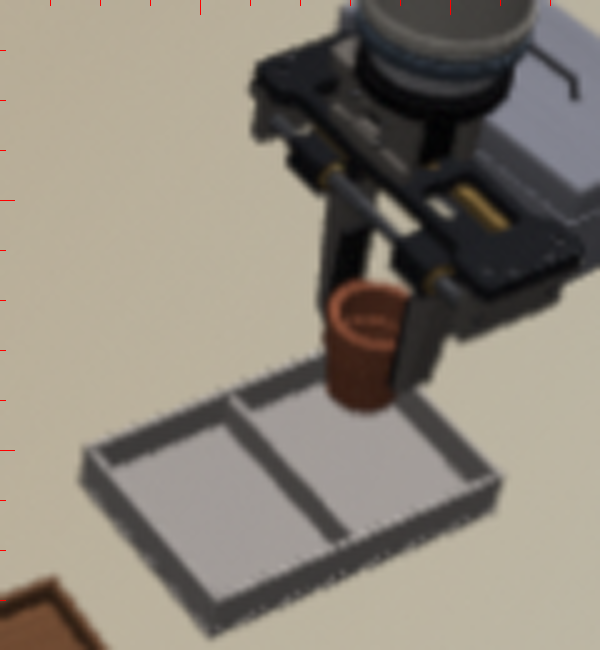

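The pot is over the +y cell. Lowering slowly.

>>> apply_moves([
  [1, 0, 0.1, 1, 0, 0, 0],
  [1, 0, 0.1, 2, 0, 0, 0],
  [1, 0, 0.1, 3, 0, 0, 0],
  [1, 0, 0.1, 4, 0, 0, 0],
  [1, 0, 0.1, 4.6, 0, 0, 0],
  [1, 0, 0.1, 5, 0, 0, 0],
  [1, 0, 0.1, 5, 0, 0, 0],
  [1, 0, 0.1, 5, 0, 0, 0],
])

```text
time_s: 31.65
tool_pos: [0.6162, 0.2949, 0.0038]
orientation: [0.0, 0.745, 0.667, 0.0]
wrist_force: [-0.2, -0.5, -1.0]
grip_width: 0.556
```

```bash
python3 - <<'E'
from h import *
plan((.6158,.2947,-.002,-6.3))
c=r.capture("scene");crop(c,360,110,120,130,5,"ah.png")
E
```

```text
t 31.65 pos [0.6162 0.2949 0.0038] jaw -6.4 q [ 0.44  0.63  1.62 -0.    0.9   0.56] F [-0.2 -0.5 -1. ] w 51.1
shift cm [-0.02 -0.04  0.58] turn [ 0.  -0.  -0.1]
```

View pics/ah.png

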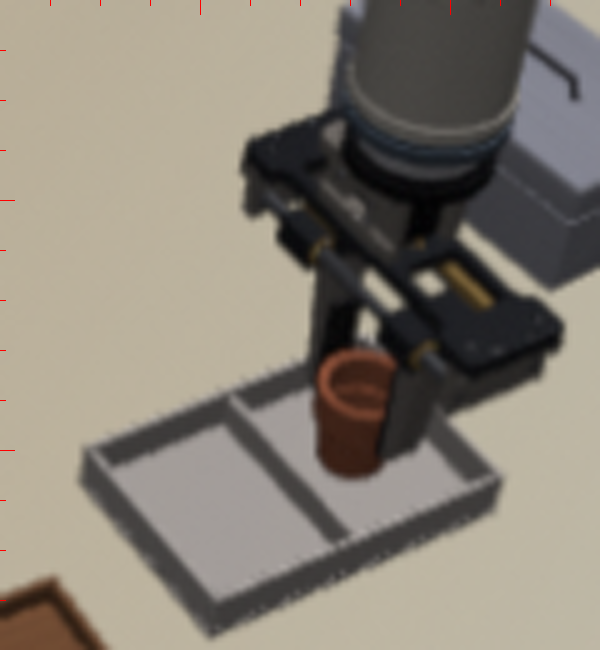

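The pot is inside the cell, with about 5 mm to go.

>>> apply_moves([
  [1, 0, 0, 0.2, 0, 0, 0],
  [1, 0, 0, 0.4, 0, 0, 0],
  [1, 0, 0, 0.5, 0, 0, 0],
  [1, 0, 0, 0.5, 0, 0, 0],
])

```text
time_s: 32.1
tool_pos: [0.6159, 0.2947, -0.0015]
orientation: [-0.0, 0.745, 0.667, -0.0]
wrist_force: [-0.1, -0.3, -0.4]
grip_width: 0.56
```

>>> apply_moves([
  [1, 0, 0, 0.1, 0, 0, 0],
  [1, 0, 0, 0.1, 0, 0, 0],
])

```text
time_s: 32.3
tool_pos: [0.6162, 0.2948, -0.0021]
orientation: [0.0, 0.745, 0.667, 0.0]
wrist_force: [-1.1, -0.5, 2.0]
grip_width: 0.557
```

Light contact with the floor (Fz +2 N). I'll release and rise straight up.

>>> apply_moves([
  [-0.3, 0, 0, 0, 0, 0, 0],
  [-0.45, 0, 0, 0, 0, 0, 0],
  [-0.45, 0, 0, 0, 0, 0, 0],
  [-0.45, 0, 0, 0, 0, 0, 0],
  [-0.45, 0, 0, -1, 0, 0, 0],
  [-0.45, 0, 0, -3, 0, 0, 0],
  [-0.45, 0, 0, -6, 0, 0, 0],
  [-0.45, 0, 0, -9, 0, 0, 0],
  [-0.45, 0, 0, -10, 0, 0, 0],
  [-0.45, 0, 0, -10, 0, 0, 0],
])

```text
time_s: 33.3
tool_pos: [0.6173, 0.2954, 0.0999]
orientation: [0.001, 0.745, 0.667, 0.002]
wrist_force: [0.8, 0.8, 0.3]
grip_width: 0.722
```

```bash
python3 - <<'E'
from h import *
plan((.4065,-.3146,.095,-6.3))
c=r.capture("scene");crop(c,360,110,120,130,5,"ai.png")
E
```

```text
t 33.3 pos [0.6173 0.2954 0.0999] jaw -6.4 q [ 0.44  0.52  1.57 -0.    1.06  0.56] F [0.8 0.8 0.3] w 66.5
shift cm [-62.97 -14.15   0.32] turn [ 0.2 -0.1 -0.1]
```

View pics/ai.png

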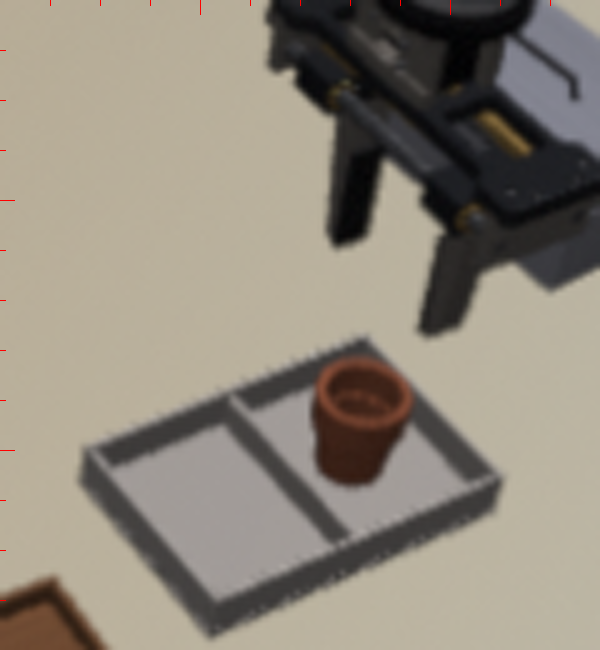

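Pot A stands upright in the +y cell. On to pot B.

>>> apply_moves([
  [-1, -4.5, -1, 0, 0, 0, 0],
  [-1, -9, -2, 0, 0, 0, 0],
  [-1, -13.5, -3, 0, 0, 0, 0],
  [-1, -18, -4, 0, 0, 0, 0],
  [-1, -22.5, -5, 0, 0, 0, 0],
  [-1, -27, -6, 0, 0, 0, 0],
  [-1, -31.5, -7, 0, 0, 0, 0],
  [-1, -36, -8, 0, 0, 0, 0],
  [-1, -40.5, -9, 0, 0, 0, 0],
  [-1, -45, -10, 0, 0, 0, 0],
])

```text
time_s: 34.35
tool_pos: [0.4645, -0.1425, 0.0962]
orientation: [-0.001, 0.745, 0.667, -0.001]
wrist_force: [0.2, -0.1, -0.3]
grip_width: 1.002
```

>>> apply_moves([
  [-1, -4.5, -1, 0, 0, 0, 0],
  [-1, -9, -2, 0, 0, 0, 0],
  [-1, -13, -3, 0, 0, 0, 0],
  [-1, -16, -3.7, 0, 0, 0, 0],
  [-1, -18, -4.1, 0, 0, 0, 0],
  [-1, -18, -4.1, 2, 0, 0, 0],
  [-1, -18, -4.1, 4, 0, 0, 0],
  [-1, -18, -4.1, 4, 0, 0, 0],
  [-1, -18, -4.1, 4, 0, 0, 0],
])

```text
time_s: 35.25
tool_pos: [0.4048, -0.3149, 0.0567]
orientation: [-0.001, 0.745, 0.667, -0.0]
wrist_force: [-0.2, 0.5, 0.2]
grip_width: 0.997
```

```bash
python3 - <<'E'
from h import *
c=r.capture("scene");crop(c,130,140,120,130,5,"aj.png")
plan((.4065,-.3146,.025,-6.3))
E
```

```text
t 35.3 pos [ 0.4055 -0.3153  0.0575] jaw -6.39 q [-0.66  0.34  1.97 -0.    0.83 -0.55] F [-1.   0.4  1. ] w 92.0
shift cm [0.08 0.09 3.25] turn [-0.1 -0.  -0.1]
```

View pics/aj.png

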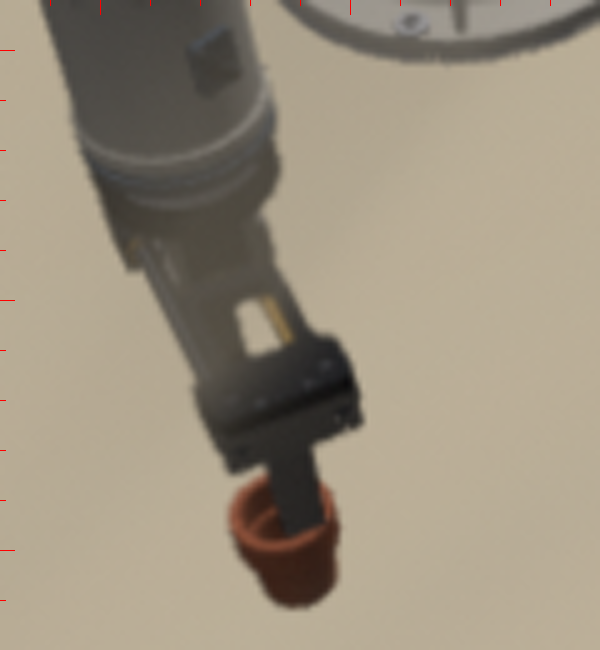

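Same alignment as with pot A. Going down and gripping.

>>> apply_moves([
  [-1, 0.1, 0.1, 1.5, 0, 0, 0],
  [-1, 0.1, 0.1, 3, 0, 0, 0],
  [-1, 0.1, 0.1, 4.5, 0, 0, 0],
  [-1, 0.1, 0.1, 6, 0, 0, 0],
  [-1, 0.1, 0.1, 6.4, 0, 0, 0],
  [-1, 0.1, 0.1, 6.4, 0, 0, 0],
])

```text
time_s: 35.9
tool_pos: [0.4069, -0.3146, -0.0061]
orientation: [-0.0, 0.745, 0.667, -0.0]
wrist_force: [-0.3, 0.4, -0.2]
grip_width: 0.999
```

>>> apply_moves([
  [0.2, 0, 0, 0, 0, 0, 0],
  [1, 0, 0, 0, 0, 0, 0],
  [1, 0, 0, 0, 0, 0, 0],
  [1, 0, 0, 0, 0, 0, 0],
  [1, 0, 0, 0, 0, 0, 0],
  [1, 0, 0, 0, 0, 0, 0],
], grip_force=20)

```text
time_s: 36.5
tool_pos: [0.4069, -0.3148, -0.0062]
orientation: [0.0, 0.745, 0.667, 0.0]
wrist_force: [0.3, 0.4, 1.7]
grip_width: 0.554
```

```bash
python3 - <<'E'
from h import *
c=r.capture("scene");crop(c,130,140,120,130,5,"ak.png")
plan()
E
```

```text
t 36.55 pos [ 0.4069 -0.3148 -0.0062] jaw -6.4 q [-0.66  0.44  2.01 -0.    0.69 -0.55] F [-0.   0.7  2.3] w 51.0
```

View pics/ak.png

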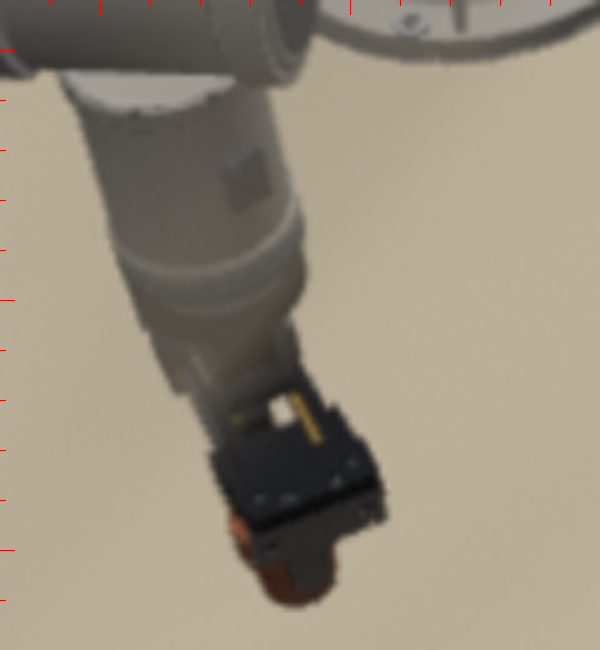

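Pot B is gripped, with a width of 51.0 mm. Lifting.

>>> apply_moves([
  [1, 0, 0, -1, 0, 0, 0],
  [1, 0, 0, -3, 0, 0, 0],
  [1, 0, 0, -6, 0, 0, 0],
  [1, 0, 0, -9, 0, 0, 0],
  [1, 0, 0, -10, 0, 0, 0],
  [1, 0, 0, -10, 0, 0, 0],
])

```text
time_s: 37.15
tool_pos: [0.4077, -0.3154, 0.0952]
orientation: [0.002, 0.745, 0.667, 0.0]
wrist_force: [-0.6, 0.0, -0.8]
grip_width: 0.554
```

```bash
python3 - <<'E'
from h import *
c=r.capture("scene");crop(c,130,120,120,130,5,"al.png")
plan((.6058,.2033,.094,-6.3))
E
```

```text
t 37.2 pos [ 0.4069 -0.3148  0.0939] jaw -6.4 q [-0.66  0.28  1.95 -0.    0.91 -0.55] F [ 0.2  0.2 -2.1] w 50.8
shift cm [ 5.371e+01  1.399e+01 -3.000e-02] turn [ 0.   0.  -0.1]
```

View pics/al.png

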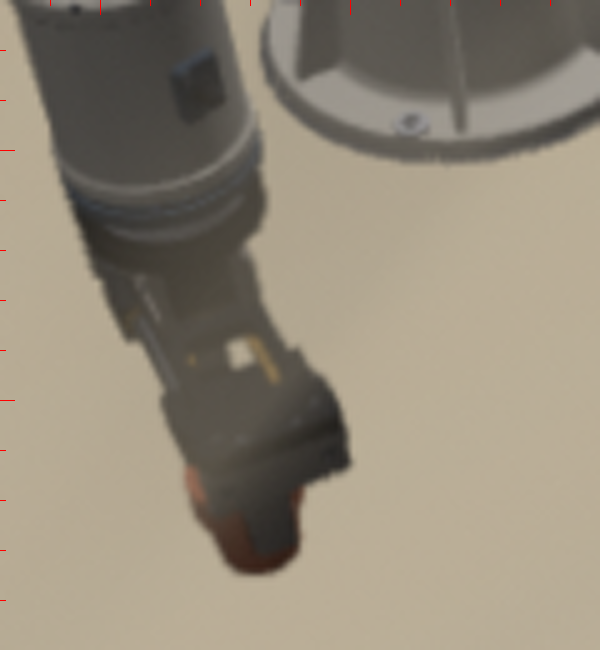

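>>> apply_moves([
  [1, 2.5, 0.6, 0, 0, 0, 0],
  [1, 6, 1.5, 0, 0, 0, 0],
  [1, 10.5, 2.7, 0, 0, 0, 0],
  [1, 15, 3.9, 0, 0, 0, 0],
  [1, 19.5, 5.1, 0, 0, 0, 0],
  [1, 24, 6.3, 0, 0, 0, 0],
  [1, 28.5, 7.4, 0, 0, 0, 0],
  [1, 33, 8.6, 0, 0, 0, 0],
  [1, 37.5, 9.8, 0, 0, 0, 0],
  [1, 41, 10.7, 0, 0, 0, 0],
])

```text
time_s: 38.2
tool_pos: [0.5584, 0.0832, 0.0918]
orientation: [-0.001, 0.745, 0.667, -0.001]
wrist_force: [-0.1, -1.3, -1.5]
grip_width: 0.552
```

>>> apply_moves([
  [1, 4, 1, 0, 0, 0, 0],
  [1, 8, 2.1, 0, 0, 0, 0],
  [1, 11, 2.9, 0, 0, 0, 0],
  [1, 12.7, 3.3, 0, 0, 0, 0],
  [1, 12.7, 3.3, 0, 0, 0, 0],
  [1, 12.7, 3.3, 2, 0, 0, 0],
  [1, 12.7, 3.3, 4, 0, 0, 0],
  [1, 12.7, 3.3, 4, 0, 0, 0],
  [1, 12.7, 3.3, 4, 0, 0, 0],
])

```text
time_s: 39.1
tool_pos: [0.605, 0.202, 0.0533]
orientation: [-0.0, 0.746, 0.666, -0.001]
wrist_force: [0.7, -0.5, -0.2]
grip_width: 0.551
```

```bash
python3 - <<'E'
from h import *
c=r.capture("scene");crop(c,360,110,120,130,5,"am.png")
plan((.6058,.2033,-.002,-6.3))
E
```

```text
t 39.15 pos [0.6058 0.2024 0.0541] jaw -6.45 q [ 0.32  0.51  1.7  -0.    0.93  0.43] F [ 1.   0.4 -0.5] w 51.1
shift cm [ 0.09 -0.01  5.61] turn [-0.   0.  -0.1]
```

View pics/am.png

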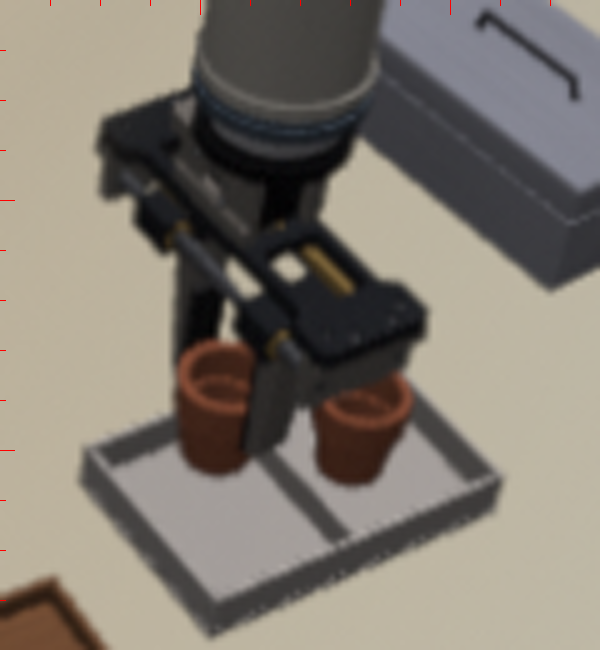

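>>> apply_moves([
  [1, 0, 0, 1, 0, 0, 0],
  [1, 0, 0, 2, 0, 0, 0],
  [1, 0, 0, 3, 0, 0, 0],
  [1, 0, 0, 4, 0, 0, 0],
  [1, 0, 0, 4.8, 0, 0, 0],
  [1, 0, 0, 5.2, 0, 0, 0],
  [1, 0, 0, 5.2, 0, 0, 0],
  [1, 0, 0, 5.2, 0, 0, 0],
])

```text
time_s: 39.95
tool_pos: [0.606, 0.2034, 0.0018]
orientation: [0.0, 0.745, 0.667, 0.0]
wrist_force: [-0.3, -0.1, -0.4]
grip_width: 0.553
```

```bash
python3 - <<'E'
from h import *
c=r.capture("scene");crop(c,360,110,120,130,5,"an.png")
plan((.6058,.2033,-.002,-6.3))
E
```

```text
t 40.0 pos [0.6061 0.2035 0.002 ] jaw -6.4 q [0.32 0.58 1.72 0.   0.84 0.43] F [-0.   1.3 -0.8] w 50.7
shift cm [-0.02 -0.03  0.4 ] turn [ 0.  -0.  -0.1]
```

View pics/an.png

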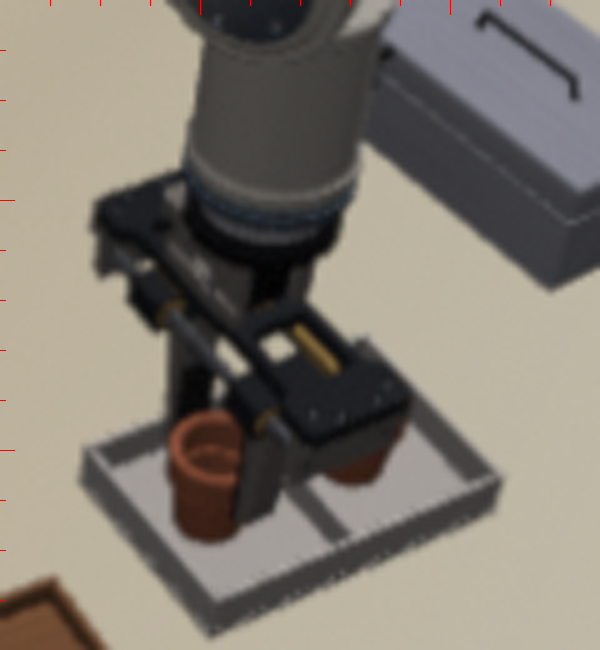

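Pot B is inside its cell, about 4 mm above the floor.

>>> apply_moves([
  [1, 0, 0, 0.2, 0, 0, 0],
  [1, 0, 0, 0.3, 0, 0, 0],
  [1, 0, 0, 0.4, 0, 0, 0],
  [1, 0, 0, 0.4, 0, 0, 0],
])

```text
time_s: 40.4
tool_pos: [0.606, 0.2034, -0.0021]
orientation: [0.0, 0.745, 0.667, 0.0]
wrist_force: [-0.7, -0.2, 1.3]
grip_width: 0.552
```

>>> apply_moves([
  [-0.3, 0, 0, 0, 0, 0, 0],
  [-0.45, 0, 0, 0, 0, 0, 0],
  [-0.45, 0, 0, 0, 0, 0, 0],
  [-0.45, 0, 0, 0, 0, 0, 0],
  [-0.45, 0, 0, -1, 0, 0, 0],
  [-0.45, 0, 0, -3, 0, 0, 0],
  [-0.45, 0, 0, -6, 0, 0, 0],
  [-0.45, 0, 0, -9, 0, 0, 0],
  [-0.45, 0, 0, -12, 0, 0, 0],
  [-0.45, 0, 0, -12, 0, 0, 0],
])

```text
time_s: 41.4
tool_pos: [0.6088, 0.2043, 0.123]
orientation: [0.002, 0.745, 0.667, 0.004]
wrist_force: [0.6, 0.4, 0.5]
grip_width: 0.725
```

>>> apply_moves([
  [-0.45, 0, -5, 0, 0, 0, 0],
  [-0.45, 0, -10, 0, 0, 0, 0],
  [-0.45, 0, -15, 0, 0, 0, 0],
  [-0.45, 0, -20, 0, 0, 0, 0],
  [-0.45, 0, -25, 0, 0, 0, 0],
  [-0.45, 0, -25, 0, 0, 0, 0],
  [-0.45, 0, -25, 0, 0, 0, 0],
])

```text
time_s: 42.1
tool_pos: [0.3568, 0.2315, 0.118]
orientation: [0.0, 0.745, 0.667, 0.0]
wrist_force: [1.0, -0.4, 0.1]
grip_width: 0.721
```

```bash
python3 - <<'E'
from h import *
c=r.capture("scene");cv2.imwrite("pics/fs.png",c["pixels"][:,:,::-1])
c=r.capture("top");cv2.imwrite("pics/ft.png",c["pixels"][:,:,::-1]);crop(c,170,150,280,100,2,"ft2.png")
plan()
E
```

```text
t 42.2 pos [0.3585 0.2316 0.1181] jaw -6.4 q [ 0.57  0.12  2.1  -0.    0.92  0.68] F [-0.3 -0.   0.7] w 66.7
```

View pics/fs.png

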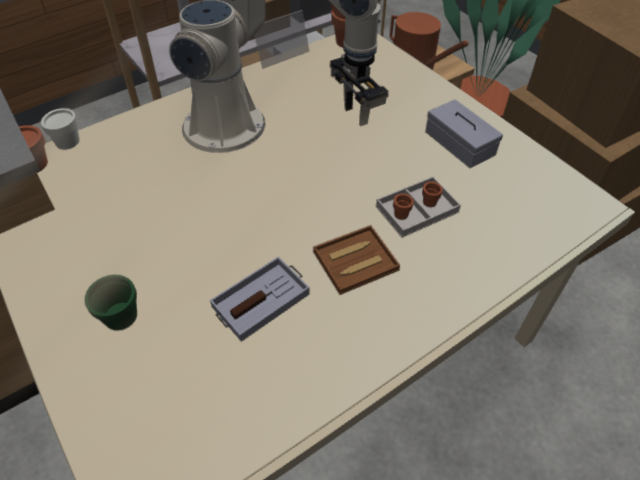

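View pics/ft.png

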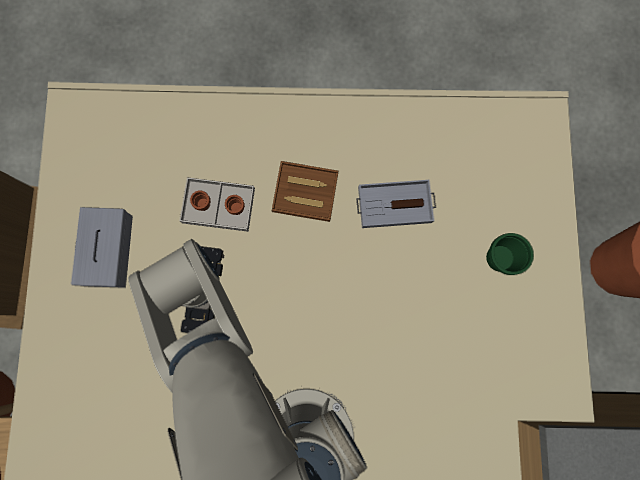

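Both pots stand in separate cells at top pixels (201,201) and (235,205). Both markers are flat in the box, the fork (366–424, ~205) is centred in the tin tray, and the green pot and tool box haven't moved. Handing in.

```bash
python3 - <<'E'
from h import *
c=r.capture("top"); np.set_printoptions(precision=4,suppress=True)
def f(n,w,ct,yaw):
    a=np.radians(yaw);d=w[:2]-np.array(ct);print(n,d[0]*np.cos(a)+d[1]*np.sin(a),-d[0]*np.sin(a)+d[1]*np.cos(a))
f("potA",pix2w(c,[(201,201)],.059)[0],(.6108,.249),-6.3);f("potB",pix2w(c,[(235,205)],.059)[0],(.6108,.249),-6.3)
f("m1",pix2w(c,[(303,202)],.014)[0],(.6541,.0098),-8.8);f("m2",pix2w(c,[(307,182)],.014)[0],(.6541,.0098),-8.8)
f("fork",pix2w(c,[(395,205.5)],.015)[0],(.6196,-.2394),4.6)
r.close_job()
E
```

```text
potA -0.004386902942052683 0.03988831169236329
potB -0.003885136235785928 -0.05161386459360923
m1 -0.031207792669852394 0.0018311307420052882
m2 0.02744009039581777 0.0004273080376649644
fork -0.002585371967246478 -0.00023710319477686785
the job is handed in; nothing more can be done
```

The bench is tidied and the job is handed in. The fork is in the tin tray, both markers are side by side in the marker box, and one clay pot stands in each seed-tray cell. The job took about 42 s of the 122 s allowed; no verdict was reported.

**Last checks:** these positions come from the final pictures, measured from each container's centre.

| Item | x (mm) | y (mm) |
|---|---|---|
| Fork in tin tray | −3 | 0 |
| Marker 1 in box | −31 | +2 |
| Marker 2 in box | +27 | 0 |
| Pot in +y cell | −4 | +40 |
| Pot in −y cell | −4 | −52 |

- **Limits:** all of these are inside the required limits. The pictures show the objects lying flat or standing upright, but I did not measure heights or tilts.
- **Pots:** both were set down with light floor contact (1–2 N) before release.
- **Bystanders:** the green pot and tool box look unmoved, and the gripper is well clear of everything.

**What disagreed:**
- **Wrong height reading:** the reported TCP height is about 36 mm too low. My first grasp at marker 1 closed on nothing because of it. I found the offset by comparing both cameras, confirmed it by touching the bench, and corrected for it after that.
- **High force in that test:** the touch test pressed the closed fingertips on the bench, up to about 100 N along the vertical (about 103 N in total) at the wrist. That is under the 120 N limit, but higher than I meant it to go.

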